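# Walk a resin column end over end into its cradle

### The arm

A 7-joint arm with a two-finger parallel gripper is mounted at the origin on a cart in front of the work surface, level with it; the furniture and walls round the work are solid. World frame = base frame: x ahead of the robot, y to its left, z up, the work surface at z = 0. Lengths are in m, angles in degrees, forces in N, time in s.
With the tool pointing down it reaches from about 0.425 to 1.025 m from the base axis. Payload 9.4 kg.
Tool frame: the origin (TCP) lies on the mounting face of the last link; the fingertips stand 186 mm ahead of it and the grasp point (between the pads) lies 167 mm ahead of it; z points along the fingers, y is the line along which they close (so a half turn about z gives the same grasp; the last joint's range is limited). The gripper opens to 93 mm and grips with 3 to 60 N. Pads are 15 mm wide; open, the fingers measure 128 mm over their backs; the gripper's body (75 mm by 188 mm) begins 65 mm behind the grasp point.
Start: joints at [60.35, 34.337, -0.143, 91.639, 0.103, 54.024, -4.572], TCP at [0.309, -0.656, 0.405] pointing down, gripper open.
Joint ranges: [-147.43, 147.43], [-19.82, 112.94], [-74.19, 73.91], [6.32, 146.72], [-59.91, 239.91], [6.04, 106.73], [-150.56, 150.56]. Speed limits (degrees/s): [127.2, 127.2, 172.46, 172.46, 180, 180, 180].

### API

Orientations are given as [roll, pitch, yaw] about the fixed x, y, z axes, in that order (R = Rz(yaw) Ry(pitch) Rx(roll)).
In Python, from cell import ctrl gives the robot as it stands.
- The arm moves only by the tool drive_tool, never from a script. Its argument "targets" is a list of rows, each a list of 7 numbers: the shift along the tool's x, y, z in mm, then the turn, a rotation vector about the tool's x, y, z in degrees, then the finger opening in mm, from 0 to 93. A call has 1 to 10 rows; each row is the pose to reach, as a shift and turn from the pose commanded when the call began, along the tool's axes at that moment; what a row does not reach only later rows make up. A row lasts 1/10 s, in which the tool goes at most 50 mm and 8.59 degrees, less where a joint would pass 70% of its speed; a pose out of reach is approached as far as the arm can. A call with a gripper value outside its range is refused whole. The fingers move at their own pace and stop on an object; the grip force is fixed at half the most. Time passes only in rows, so rows that repeat a pose let the fingers close. It gives the time, the measured TCP pose, the force, the opening and the grip force at its end, in the units of the state.
- ctrl.read_state(): the state, without advancing time (a new reading comes with each control period).
- ctrl.grab_frame(name): name is "scene" or "side" or "wrist"; returns a dict with "img" (384x512x3 uint8, red, green, blue), "fx", "fy", "cx", "cy" (pixels), "view" (4x4, takes a point from world to camera coordinates). Camera axes: x right, y down, z forward; pixel columns grow to the right and rows downward; lengths in m; the calibration is good to about 2 mm. A picture is of the moment at which its call begins. There is no depth.
- ctrl.close_job(): hands the job in; it is judged then, once.
The state is a dict: "time": time; "q": joint angles; "qd": joint speeds; "tau": joint torques, N m; "tcp_pos": TCP position; "orientation": TCP orientation; "ft_force": force on the tool from outside, world axes, zero at the start; "wrist_torque": the same for the moment, N m; "width": opening from 0.0 (shut) to 1.0 (fully open); "grip_force": force on a finger pad.
Only numpy, scipy, OpenCV 4.12 (cv2) and the standard library are available. Lean on these libraries where they do the work, as an engineer would, in place of code of your own. Each camera call takes 0.05 s, during which the arm holds its last target. There are 200 camera calls.

### The job

The resin in the glass column has settled, so turn it over twice on the way to its cradle by walking it along the riser end over end: stand it up on the end nearest the cradle and lay it over towards the cradle, then stand it up on its other end and lay it over again, down into both notches of the cradle, and last swing the keeper bar fully shut across it. Hold the column only by its square end blocks, never by the glass and rods between them, keep one of its ends resting on the riser or cradle all the time and let it down gently. Leave the small boxes, the dish and the bottle along the back where they are.

Things in the scene. Friction and masses are not known exactly. Their poses are not given: they have to be found in the camera images.
- column: resin column, 40 x 160 x 40 mm, 0.36 kg, loose: a square grey block (40 x 40 mm, 34 mm long, flat end face) at each end, a glass tube with four steel tie rods between. Starts lying on the riser right of the cradle, about 0.40 m from it, roughly in line. Origin at its very middle (20 mm over the riser when lying, 80 mm standing); y = long axis, from end a to end b. Stands steadily on either end
- column_a (a point): centre of the flat end face of the column that at the start points away from the cradle (to the right). The column swings up or down about the bottom edge of the end block on which it rests, so standing up and laying over carries it on by its length plus 40 mm
- column_b (a point): centre of the other flat end face, 160 mm from column_a; at the start it points to the cradle. Both ends look alike. Gripped lightly across its sides (under about 10 N) a block swivels between the fingers as the column turns; gripped hard (40 N) it does not
- barrel: the glass tube with its tie rods between the two end blocks, 92 mm long, 32 x 32 mm over the rods (part of the column, same origin and axes): not to be touched by the fingers
- cradle: fixed cradle: steel base plate 104 x 72 mm, 4 mm thick, with two white notched uprights 64 mm apart (8 mm thick, 100 mm wide, 40 mm high). Origin on the riser under its middle; y = the line along which the column lies in it, +y away from the column's start; x away from the robot. Each notch is 37 mm wide, opening to 54 mm at the top, its floor 8 mm over the riser
- notch_near (a point): middle of the floor of the notch nearer the column's start, 32 mm from the cradle's middle along -y. The column's rods rest on the notch floors (column's middle 24 mm over the riser); its end blocks hang outside the two uprights, 4 mm clear of the riser, with 10 mm of play lengthwise either way
- notch_far (a point): middle of the floor of the other notch, 32 mm along +y from the cradle's middle
- keeper (a joint): angle of the keeper, a flat steel bar (12 mm wide, 6 mm thick, reaching 62 mm from its axis) with a black knob, hinged on the column's far side from the robot: 0 = shut, level over the column, its end on the catch post on the robot's side; 2.3 = wide open, leaning away from the robot. Stiff hinge: stays where left, about 1 N at its end moves it
- keeper_hinge (a point): the keeper's hinge axis (along the cradle's y): in the cradle's frame 30 mm along +x, 6 mm along +y, 48 mm up. The bar swings over the column in the cradle's x-z plane
- keeper_tip (a point): top of the keeper's knob (15 mm wide, 13 mm high) near the free end, 52 mm from the hinge axis and 16 mm above the bar's middle line
- riser: the bench riser, a grey board on steel legs standing fixed over the paperwork on the counter, 275 x 910 mm, its top 115 mm over the counter (world z = 0.115); all the work is done on it. Origin on the counter under its middle. Behind it, from x = 0.60 on and right of y = 0.1, hangs a wall cabinet, its underside 0.65 m over the counter
- slides: small oblong pale box, 32 x 82 x 27 mm, at the back of the riser; to be left alone. Origin under its middle
- oil_bottle: small round bottle, 27 mm across, 55 mm high, at the back of the riser; to be left alone. Origin under its middle
- petri: flat round dish, 90 mm across, 14 mm high, at the back of the riser; to be left alone. Origin under its middle
- cover_box: small square box, 34 x 34 x 14 mm, at the back of the riser; to be left alone. Origin under its middle

How it is judged (in metres and radians):
On the way, in this order (a step that is already met when the one before it is completed fails the run):
1. the column stands upright on end b, the end nearest the cradle (angle between column's own y axis and vertical above 2.94 rad and height (world z) of column_b below 0.135 m), for 0.1 s.
2. the column lies on the riser, laid over towards the cradle (end a points to it) (angle between column's own y axis and vertical between 1.4 and 1.74 rad and height (world z) of column below 0.15 m and y of cradle in the frame of column below -0.05 m), for 0.1 s.
3. the column stands upright on end a (angle between column's own y axis and vertical below 0.2 rad and height (world z) of column_a below 0.135 m), for 0.1 s.
4. the column lies down in both notches of the cradle, end a on the side it came from, the keeper still open (height (world z) of column_a between 0.134 and 0.145 m and height (world z) of column_b between 0.134 and 0.145 m and x of column in the frame of cradle between -0.006 and 0.006 m and y of column_a in the frame of cradle between -0.095 and -0.065 m and value of joint keeper above 0.3 rad), for 0.1 s.
At the end, for the whole second after the job is handed in: the column is at rest in both notches, end faces 24 mm over the riser (within 5), its middle within 6 mm of the cradle's line, end a on the side it came from and within 15 mm of its place lengthwise; the keeper is shut across it within 0.1 rad (height (world z) of column_a between 0.134 and 0.145 m and height (world z) of column_b between 0.134 and 0.145 m and x of column in the frame of cradle between -0.006 and 0.006 m and y of column_a in the frame of cradle between -0.095 and -0.065 m and angle between the y axis of column and the y axis of cradle, either way round below 0.08 rad and value of joint keeper below 0.1 rad and linear speed of column below 0.02 m/s); the robot touches nothing.
It fails at once if both ends of the column are lifted clear (both end faces' centres more than 50 mm over the riser) (height (world z) of each of column_a, column_b above 0.165 m).
It fails at once if the fingers press on the glass or rods (over 2 N) (contact force between the fingers and barrel above 2 N).
It fails at once if the column is dropped or let fall over (its middle faster than 0.5 m/s) (linear speed of column above 0.5 m/s).
It fails at once if a small box, the dish or the bottle is shoved more than 30 mm (distance of any of slides, oil_bottle, petri, cover_box from where it was at the start of the episode above 0.03 m).
It also fails if it takes over 72 s, if anything falls off the work surface, if the arm or the gripper's body presses on something with over 40 N, if the wrist force passes 120 N, or if a joint passes its speed limit or range.

## Working session

There is one attempt and no reset: what is moved stays moved. The work goes in short steps, Python scripts to look and compute and a tool call to move; the robot and the scene stay as the last step left them, time stands still between calls to the robot, and variables do not carry over. Pictures are saved under pics/ and viewed, at most 10 in all, crops included, and the job is handed in when it is done.

Besides the shell and the picture viewer there is one more tool, called as a command line: name --pt "numbers of a row" for each row, then --argument value for the rest. drive_tool: Moves the arm, as the interface text tells. Its arguments: {"type":"object","properties":{"targets":{"type":"array"}},"required":["targets"]}

```bash
mkdir -p pics; ls
cat > h.py <<'E'
import numpy as np, cv2
from cell import ctrl
from scipy.spatial.transform import Rotation as R
def grab(n,f):
    d=ctrl.grab_frame(n); cv2.imwrite('pics/'+f,cv2.cvtColor(d['img'],cv2.COLOR_RGB2BGR)); np.savez('pics/'+f+'.npz',**d); return d
def ray(d,u,v):
    V=np.array(d['view']);Rm=V[:3,:3];o=-Rm.T@V[:3,3]
    r=Rm.T@np.array([(u-d['cx'])/d['fx'],(v-d['cy'])/d['fy'],1]);return o,r/np.linalg.norm(r)
def onz(d,u,v,z):
    o,r=ray(d,u,v);return o+r*(z-o[2])/r[2]
def proj(d,p):
    V=np.array(d['view']);c=V[:3,:3]@np.array(p)+V[:3,3];return np.array([d['fx']*c[0]/c[2]+d['cx'],d['fy']*c[1]/c[2]+d['cy']])
def st():
    s=ctrl.read_state();print({k:np.round(s[k],3).tolist() for k in s});return s
E
python3 - <<'E'
from h import *
st()
a=grab('scene','s0.png');b=grab('side','d0.png')
for d in(a,b):
    print(np.round(ray(d,256,192),3),d['fx'])
cv2.imwrite('pics/two.png',cv2.resize(np.vstack([cv2.imread('pics/s0.png'),cv2.imread('pics/d0.png')]),(400,600)) )
E
```

```text
pics
{'time': 0.0, 'q': [60.35, 34.382, -0.146, 91.681, 0.1, 54.023, -4.573], 'qd': [0.006, 0.006, -0.056, 0.022, 0.012, -0.011, -0.045], 'tau': [0.001, -76.508, 1.498, -25.235, -0.053, 0.017, 0.0], 'tcp_pos': [0.309, -0.656, 0.404], 'orientation': [-179.914, 0.005, 25.257], 'ft_force': [-0.012, -0.418, -0.338], 'wrist_torque': [-0.039, 0.002, 0.01], 'grip_force': 0.0, 'width': 1.0}
[[-0.145  0.468  1.009]
 [ 0.532 -0.463 -0.709]] 411.8821377929167
[[ 0.306  0.806  0.491]
 [ 0.193 -0.916 -0.352]] 364.9299975349689
```

View pics/s0.png

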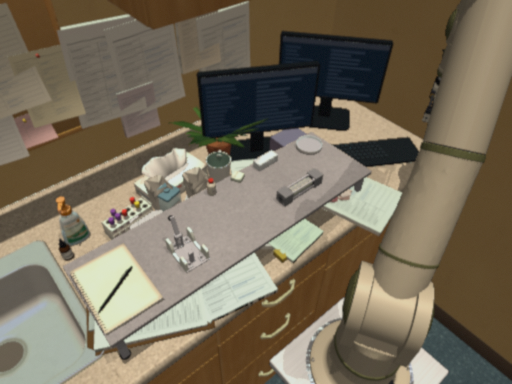

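View pics/d0.png

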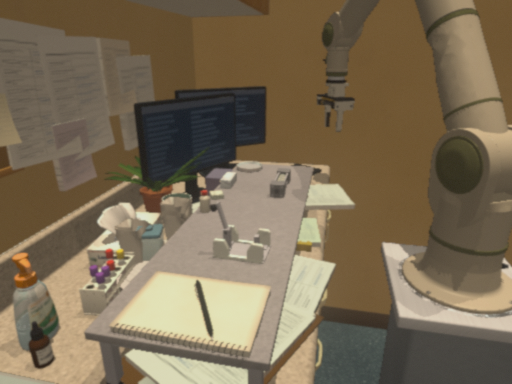

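The scene view shows the cradle around (187,245) and the column around (300,187). The side view shows the cradle around (243,245), with the keeper leaning back at (222,212). I'll enlarge both.

Run:
```python
from h import *
im=cv2.imread('pics/s0.png')
c=cv2.resize(im[205:280,150:225],(590,590),interpolation=cv2.INTER_CUBIC)
d=cv2.resize(im[165:207,270:330],None,fx=3.5,fy=3.5,interpolation=cv2.INTER_CUBIC)
o=np.zeros((590,800,3),np.uint8);o[:,:590]=c;o[:d.shape[0],590:590+d.shape[1]]=d
cv2.imwrite('pics/c1.png',o)
D=np.load('pics/s0.png.npz')
for n,u,v,z in[('col left',281,197,.135),('col right',320,177,.135),('bottle',212,188,.14)]:print(n,onz(D,u,v,z).round(3))
```

```text
col left [ 0.449 -0.147  0.135]
col right [ 0.436 -0.301  0.135]
bottle [ 0.604 -0.009  0.14 ]
```

View pics/c1.png

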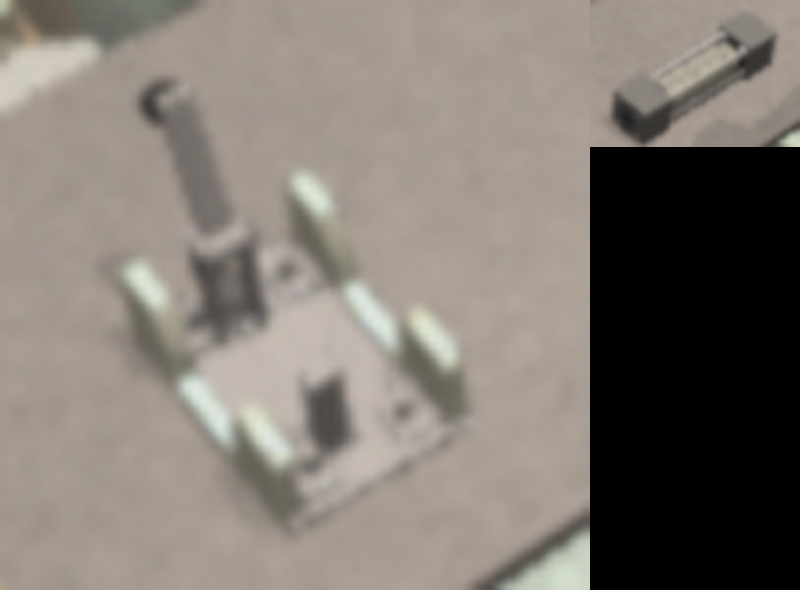

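Run:
```python
from h import *
D=np.load('pics/s0.png.npz')
for n,u,v,z in[('NF',300,178,.155),('NN',457,362,.155),('FF',132,265,.155),('FN',295,462,.155),('nf1',347,285,.123),('nf2',395,345,.123),('ff1',182,378,.123),('ff2',230,440,.123)]:print(n,onz(D,150+u/7.867-.5,205+v/7.867-.5,z).round(3))
```

```text
NF [0.511 0.138 0.155]
NN [0.413 0.142 0.155]
FF [0.515 0.202 0.155]
FN [0.414 0.204 0.155]
nf1 [0.485 0.14  0.123]
nf2 [0.453 0.142 0.123]
ff1 [0.487 0.205 0.123]
ff2 [0.456 0.206 0.123]
```

drive_tool --pt "300 -330 -30 0 0 -65 93" --pt "300 -330 -30 0 0 -65 93" --pt "300 -330 -30 0 0 -65 93" --pt "300 -330 -30 0 0 -65 93" --pt "300 -330 -30 0 0 -65 93" --pt "300 -330 -30 0 0 -65 93" --pt "300 -330 -30 0 0 -65 93" --pt "300 -330 -30 0 0 -65 93" --pt "300 -330 -30 0 0 -65 93" --pt "300 -330 -30 0 0 -65 93"

```text
time: 1.1
tcp_pos: [0.4415, -0.2235, 0.4354]
orientation: [179.9, -0.1, 90.7]
ft_force: [0.4, 0.4, 0.1]
width: 0.998
grip_force: 0.0
```

Run:
```python
from h import *
st();d=grab('wrist','w1.png')
print(np.round(ray(d,256,192),3),d['fx'])
for p in[(.44,-.3,.155),(.44,-.145,.155),(.465,.172,.155)]:print(proj(d,p).round())
```

```text
{'time': 1.1, 'q': [38.092, 17.675, -22.747, 118.198, 9.283, 45.737, 10.558], 'qd': [3.592, 1.103, 4.947, -0.983, 1.591, 0.277, 4.601], 'tau': [-1.659, -48.81, -3.549, -21.336, -0.218, 0.062, -1.036], 'tcp_pos': [0.442, -0.224, 0.435], 'orientation': [179.905, -0.084, 90.743], 'ft_force': [0.364, 0.421, 0.058], 'wrist_torque': [-0.127, -0.048, 0.034], 'grip_force': 0.0, 'width': 0.998}
[[ 0.441 -0.151  0.415]
 [ 0.007 -0.273 -0.962]] 286.63477310811095
[252. 264.]
[254. 104.]
[ 302. -471.]
```

View pics/w1.png

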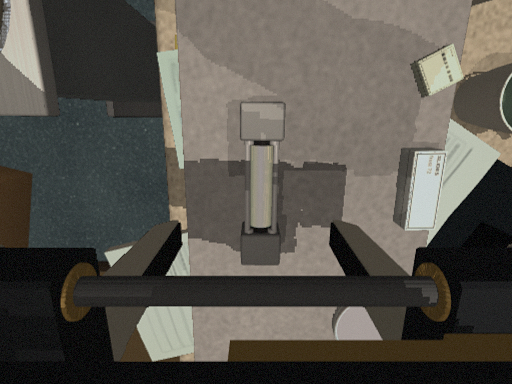

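The wrist view has +y up and +x right. Block b covers columns 241–285 and rows 101–140, and block a covers columns 242–281 and rows 225–264. The slide box is at (423,190), well clear.

Run:
```python
from h import *
d=np.load('pics/w1.png.npz')
for n,u,v in[('b1',241,101.5),('b2',285,101.5),('b3',241,139),('b4',284,139),('a1',242,227),('a2',280,227),('a3',241.5,264),('a4',281,264)]:print(n,onz(d,u,v,.155).round(4))
for n,u,v in[('riserL',181,60),('riserL2',193,330),('riserR',468,20)]:print(n,onz(d,u,v,.115).round(4))
```

```text
b1 [ 0.4291 -0.1431  0.155 ]
b2 [ 0.4673 -0.1427  0.155 ]
b3 [ 0.429  -0.1753  0.155 ]
b4 [ 0.4676 -0.1749  0.155 ]
a1 [ 0.4296 -0.2603  0.155 ]
a2 [ 0.4668 -0.2599  0.155 ]
a3 [ 0.429  -0.3006  0.155 ]
a4 [ 0.4691 -0.3003  0.155 ]
riserL [ 0.3695 -0.1042  0.115 ]
riserL2 [ 0.366  -0.4168  0.115 ]
riserR [ 0.6396 -0.067   0.115 ]
```

```bash
cat >> h.py <<'E'
L=.167
def tool(phi,yaw=90): # phi>0: fingers point to +y
    return R.from_euler('x',phi,degrees=True)*R.from_euler('xyz',[180,0,yaw],degrees=True) if yaw==90 else R.from_euler('z',yaw-90,degrees=True)*tool(phi)
def cur():
    s=ctrl.read_state();return np.array(s['tcp_pos']),R.from_euler('xyz',s['orientation'],degrees=True)
def row(g,phi,yaw=90,w=93,base=None):
    """row to bring the grasp point to g with tilt phi"""
    p0,R0=base or cur();Rt=tool(phi,yaw);p=np.array(g)-Rt.apply([0,0,L])
    return np.r_[R0.inv().apply(p-p0)*1000,(R0.inv()*Rt).as_rotvec(degrees=True),w].round(1).tolist()
def where():
    p,r=cur();z=r.apply([0,0,1]);print('grasp',(p+z*L).round(4),'phi',np.degrees(np.arctan2(z[1],-z[2])).round(1),'xtilt',np.degrees(z[0]).round(1),'t',ctrl.read_state()['time'])
E
python3 - <<'E'
from h import *
where()
print(row([.449,-.284-.07,.135+.07],45));print(row([.449,-.284,.136],45))
E
```

```text
grasp [ 0.4408 -0.2264  0.2681] phi 0.0 xtilt 0.0 t 1.15
[-245.7, 5.8, 111.9, -0.2, 45.0, 0.6, 93.0]
[-175.7, 6.4, 180.9, -0.2, 45.0, 0.6, 93.0]
```

drive_tool --pt "-246 6 112 0 45 0.6 93" --pt "-246 6 112 0 45 0.6 93" --pt "-246 6 112 0 45 0.6 93" --pt "-246 6 112 0 45 0.6 93" --pt "-246 6 112 0 45 0.6 93" --pt "-246 6 112 0 45 0.6 93" --pt "-246 6 112 0 45 0.6 93" --pt "-246 6 112 0 45 0.6 93" --pt "-246 6 112 0 45 0.6 93"

```text
time: 2.05
tcp_pos: [0.4472, -0.4739, 0.3237]
orientation: [-179.7, -44.9, 89.6]
ft_force: [1.2, 0.6, 0.8]
width: 0.997
grip_force: 0.0
```

Run:
```python
from h import *
where();print(ctrl.read_state()['q'])
print(row([.449,-.284,.136],45))
```

```text
grasp [ 0.4472 -0.3559  0.2055] phi 44.9 xtilt 0.0 t 2.05
[ 65.51267994  45.41427072 -29.74506691  94.30713004 -13.67130069
  74.7883135   44.93503755]
[1.6, 1.8, 100.0, 0.0, 0.1, -0.3, 93.0]
```

drive_tool --pt "1 1 40 0 0 0 93" --pt "1 2 75 0 0 0 93" --pt "1.5 2 90 0 0 0 93" --pt "1.5 2 100 0 0 0 93" --pt "1.5 2 100 0 0 0 60" --pt "1.5 2 100 0 0 0 30" --pt "1.5 2 100 0 0 0 30" --pt "1.5 2 100 0 0 0 30" --pt "1.5 2 100 0 0 0 30"

```text
time: 2.95
tcp_pos: [0.449, -0.4039, 0.2534]
orientation: [-179.7, -45.0, 89.5]
ft_force: [1.3, 0.6, 0.5]
width: 0.617
grip_force: 0.2
```

```bash
cat >> h.py <<'E'
def arc(pivot,angs,phi0,w=30,turn=1.0):
    """rows swinging the held block about pivot (y,z) by angs deg (about -x), from the present pose"""
    p0,R0=cur();g=p0+R0.apply([0,0,L]);o=np.array([g[0],*pivot])
    for a in angs:
        q=R.from_euler('x',-a,degrees=True)
        print(a,row(o+q.apply(g-o),phi0-a*turn,w=w))
E
python3 - <<'E'
from h import *
where()
arc((-.142,.115),range(9,91,9),44.9)
E
```

```text
grasp [ 0.4493 -0.2859  0.1352] phi 45.0 xtilt 0.1 t 2.95
9 [45.5, -0.0, -10.2, 0.1, -9.1, -0.4, 30.0]
18 [91.9, -0.3, -13.1, 0.0, -18.1, -0.4, 30.0]
27 [138.2, -0.6, -8.8, -0.0, -27.1, -0.4, 30.0]
36 [183.2, -0.9, 2.7, -0.0, -36.1, -0.4, 30.0]
45 [225.9, -1.2, 21.1, -0.1, -45.1, -0.4, 30.0]
54 [265.1, -1.5, 46.0, -0.1, -54.1, -0.4, 30.0]
63 [300.0, -1.8, 76.7, -0.1, -63.1, -0.4, 30.0]
72 [329.7, -2.1, 112.5, -0.2, -72.1, -0.4, 30.0]
81 [353.4, -2.3, 152.5, -0.2, -81.1, -0.4, 30.0]
90 [370.5, -2.4, 195.7, -0.2, -90.1, -0.4, 30.0]
```

drive_tool --pt "0 0 0 0 0 0 30" --pt "0 0 0 0 0 0 30" --pt "0 0 0 0 0 0 30" --pt "0 0 0 0 0 0 30" --pt "0 0 0 0 0 0 30" --pt "0 0 0 0 0 0 30"

```text
time: 3.55
tcp_pos: [0.4489, -0.4035, 0.2531]
orientation: [-179.7, -45.0, 89.5]
ft_force: [-1.8, -1.9, 3.6]
width: 0.43
grip_force: 30.6
```

Run:
```python
from h import *
where()
arc((-.142,.115),[5,10,15,20,25,30,35,40,45,50],45)
```

```text
grasp [ 0.4489 -0.2854  0.1351] phi 45.0 xtilt 0.0 t 3.55
5 [25.0, -0.1, -6.5, 0.0, -5.0, -0.4, 30.0]
10 [50.4, -0.3, -10.8, -0.0, -10.0, -0.4, 30.0]
15 [76.1, -0.4, -12.9, -0.0, -15.0, -0.4, 30.0]
20 [101.9, -0.6, -12.8, -0.0, -20.0, -0.4, 30.0]
25 [127.6, -0.8, -10.4, -0.1, -25.0, -0.4, 30.0]
30 [153.0, -0.9, -5.7, -0.1, -30.0, -0.4, 30.0]
35 [177.9, -1.1, 1.1, -0.1, -35.0, -0.4, 30.0]
40 [202.1, -1.2, 10.1, -0.1, -40.0, -0.4, 30.0]
45 [225.4, -1.4, 21.1, -0.1, -45.0, -0.4, 30.0]
50 [247.6, -1.5, 34.2, -0.1, -50.0, -0.4, 30.0]
```

drive_tool --pt "25 0 -6.5 0 -5 0 30" --pt "50.4 0 -10.8 0 -10 0 30" --pt "76 0 -13 0 -15 0 30" --pt "102 0 -12.8 0 -20 0 30" --pt "127.6 0 -10.4 0 -25 0 30" --pt "153 0 -5.7 0 -30 0 30" --pt "178 0 1.1 0 -35 0 30" --pt "202 0 10.1 0 -40 0 30" --pt "225.4 0 21.1 0 -45 0 30" --pt "225.4 0 21.1 0 -45 0 30"

```text
time: 4.55
tcp_pos: [0.4511, -0.2246, 0.3986]
orientation: [-179.9, 0.1, 90.1]
ft_force: [1.0, 0.6, -4.2]
width: 0.431
grip_force: 30.0
```

Run:
```python
from h import *
where();print(np.round(ctrl.read_state()['q']))
arc((-.142,.115),[5,10,15,20,25,30,35,40,45],0)
D=grab('side','d2.png')
im=cv2.imread('pics/d2.png');cv2.imwrite('pics/d2c.png',cv2.resize(im[120:260,180:340],(800,600)[:2] and (640,560)))
```

```text
grasp [ 0.4508 -0.2249  0.2316] phi -0.1 xtilt -0.1 t 4.55
[ 32.  20. -16. 120.   9.  41.  10.]
5 [24.7, -0.3, -6.2, -0.1, -4.9, 0.1, 30.0]
10 [50.2, -0.2, -10.2, -0.1, -9.9, 0.1, 30.0]
15 [75.9, -0.2, -11.9, -0.1, -14.9, 0.2, 30.0]
20 [101.7, -0.1, -11.5, -0.1, -19.9, 0.2, 30.0]
25 [127.3, -0.1, -8.7, -0.1, -24.9, 0.2, 30.0]
30 [152.6, 0.0, -3.8, -0.1, -29.9, 0.2, 30.0]
35 [177.3, 0.1, 3.4, -0.1, -34.9, 0.2, 30.0]
40 [201.4, 0.2, 12.7, -0.1, -39.9, 0.2, 30.0]
45 [224.5, 0.2, 24.0, -0.1, -44.9, 0.2, 30.0]
```

View pics/d2c.png

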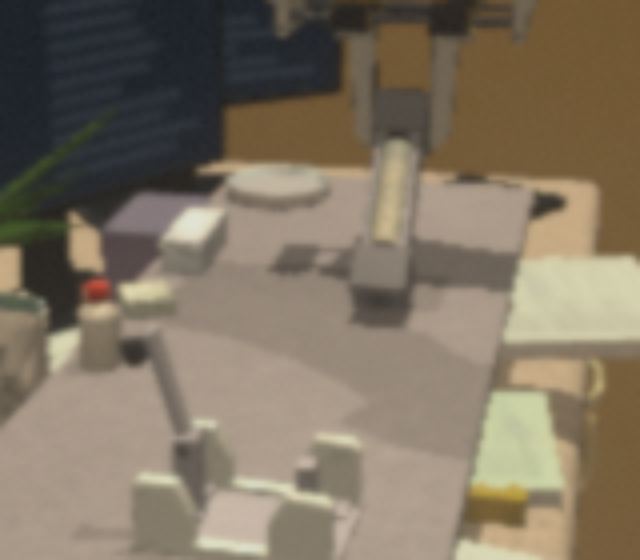

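The column is held by block a (around (400,115) in the crop) at about 45°, with end b low on the riser (around (383,290)). I'll continue.

drive_tool --pt "24.7 0 -6.2 0 -5 0 30" --pt "50.2 0 -10.2 0 -10 0 30" --pt "75.9 0 -11.9 0 -15 0 30" --pt "101.7 0 -11.5 0 -20 0 30" --pt "127.3 0 -8.7 0 -25 0 30" --pt "152.6 0 -3.8 0 -30 0 30" --pt "177.3 0 3.4 0 -35 0 30" --pt "201.4 0 12.7 0 -40 0 30" --pt "224.5 0 24 0 -45 0 30" --pt "224.5 0 24 0 -45 0 30"

```text
time: 5.6
tcp_pos: [0.4523, -0.0032, 0.3744]
orientation: [-179.5, 45.6, 90.1]
ft_force: [-4.9, 5.7, 35.7]
width: 0.427
grip_force: 30.0
```

```bash
cat >> h.py <<'E'
def edge(d,f,u0,u1,v0,v1,s):
    im=cv2.cvtColor(d['img'],cv2.COLOR_RGB2BGR);cv2.imwrite('pics/'+f,cv2.resize(im[v0:v1,u0:u1],None,fx=s,fy=s,interpolation=cv2.INTER_CUBIC))
E
python3 - <<'E'
from h import *
where();print(np.round(ctrl.read_state()['q']))
D=grab('side','d3.png');S=grab('scene','s3.png')
edge(D,'d3c.png',215,315,110,210,4);edge(S,'s3c.png',220,320,110,210,4)
cv2.imwrite('pics/d3s3.png',np.hstack([cv2.imread('pics/d3c.png'),cv2.imread('pics/s3c.png')]))
E
```

```text
grasp [ 0.4511 -0.1225  0.2575] phi -45.6 xtilt -0.4 t 5.6
[-17.  24.  -4. 129.  52.  61. -61.]
```

View pics/d3s3.png

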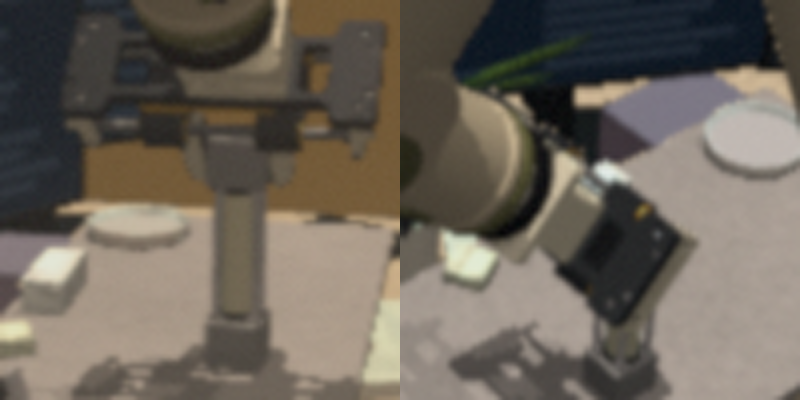

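The column stands upright on end b, with its base at about (237,345) in the side crop, and the gripper is on the top block. I'll release it and re-approach from the right.

drive_tool --pt "-1 0 -1 0 0 0 30" --pt "-1 0 -1 0 0 0 60" --pt "-1 0 -1 0 0 0 93" --pt "-1 0 -1 0 0 0 93" --pt "-1 0 -1 0 0 0 93" --pt "-1 0 -1 0 0 0 93" --pt "-1 0 -1 0 0 0 93" --pt "-1 0 -30 0 0 0 93" --pt "-1 0 -75 0 0 0 93" --pt "-1 0 -110 0 0 0 93"

```text
time: 6.7
tcp_pos: [0.452, 0.0738, 0.4533]
orientation: [-179.7, 45.0, 90.0]
ft_force: [0.8, 0.2, -0.2]
width: 1.002
grip_force: 0.0
```

Run:
```python
from h import *
where();b=cur()
print(row([.451,-.12,.40],0),row([.451,-.17,.35],37),row([.451,-.22,.284],75))
```

```text
grasp [ 0.4509 -0.0442  0.3351] phi -45.0 xtilt -0.4 t 6.7
[-217.4, -0.6, 56.5, -0.3, 45.0, -0.2, 93.0] [-264.8, 0.5, 222.0, -0.3, 82.0, -0.3, 93.0] [-232.9, 1.7, 410.8, -0.2, 120.0, -0.4, 93.0]
```

drive_tool --pt "-217 0 56 0 45 0 93" --pt "-217 0 56 0 45 0 93" --pt "-217 0 56 0 45 0 93" --pt "-217 0 56 0 45 0 93" --pt "-217 0 56 0 45 0 93" --pt "-217 0 56 0 45 0 93" --pt "-265 0 222 0 82 0 93" --pt "-265 0 222 0 82 0 93" --pt "-265 0 222 0 82 0 93" --pt "-265 0 222 0 82 0 93"

```text
time: 7.7
tcp_pos: [0.4497, -0.2753, 0.4808]
orientation: [-179.8, -34.5, 89.4]
ft_force: [0.6, 1.4, 0.2]
width: 1.001
grip_force: 0.0
```

Run:
```python
from h import *
where();b=cur();print(np.round(ctrl.read_state()['q']))
print(row([.451,-.22,.284],75))
d=grab('wrist','w4.png')
```

```text
grasp [ 0.45   -0.1808  0.3431] phi 34.5 xtilt 0.1 t 7.7
[ 32.  21.   2. 108. -30.  74.  48.]
[-174.3, 2.8, 66.5, 0.3, 40.5, -0.5, 93.0]
```

drive_tool --pt "-174 2 66 0 40.5 -0.5 93" --pt "-174 2 66 0 40.5 -0.5 93" --pt "-174 2 66 0 40.5 -0.5 93" --pt "-174 2 66 0 40.5 -0.5 93" --pt "-174 2 66 0 40.5 -0.5 93" --pt "-174 2 66 0 40.5 -0.5 93" --pt "-174 2 66 0 40.5 -0.5 93"

```text
time: 8.45
tcp_pos: [0.4517, -0.3784, 0.3301]
orientation: [179.4, -74.5, 90.6]
ft_force: [0.2, -0.5, 0.1]
width: 1.002
grip_force: 0.0
```

Run:
```python
from h import *
where();b=cur();print(np.round(ctrl.read_state()['q']))
print(row([.451,-.18,.273],75),row([.451,-.123,.258],75))
d=grab('wrist','w5.png')
edge(d,'w5.png',0,512,0,384,1)
S=grab('scene','s5.png');edge(S,'s5c.png',220,320,110,210,3.84)
cv2.imwrite('pics/w5s5.png',cv2.resize(np.hstack([cv2.imread('pics/w5.png'),cv2.imread('pics/s5c.png')]),(800,343)))
```

```text
grasp [ 0.4517 -0.2175  0.2855] phi 74.5 xtilt -0.0 t 8.45
[ 47.  45.  -4. 103. -43.  96.  65.]
[-3.5, -0.7, 39.4, -0.0, 0.5, 0.2, 93.0] [-2.7, -0.7, 98.4, -0.0, 0.5, 0.2, 93.0]
```

View pics/w5s5.png

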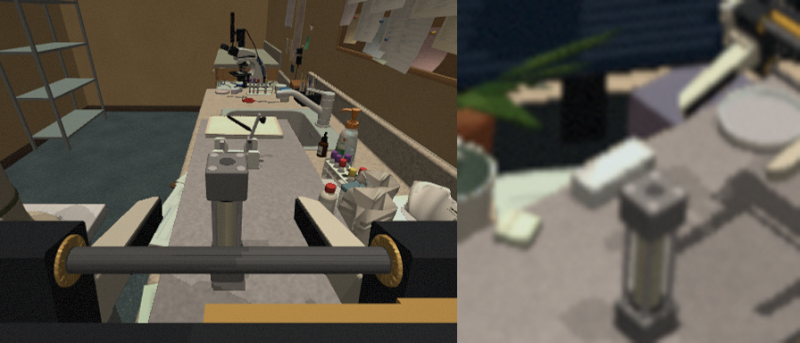

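The wrist view shows the standing column centred between the open fingers, with its top block near (254,196) in full-frame pixels. The scene view confirms it stands clear. I'll close in and grip.

drive_tool --pt "-3 -0.5 40 0 0.5 0 93" --pt "-3 -0.5 75 0 0.5 0 93" --pt "-2.7 -0.5 95 0 0.5 0 80" --pt "-2.7 -0.5 98 0 0.5 0 30" --pt "-2.7 -0.5 98 0 0.5 0 30" --pt "-2.7 -0.5 98 0 0.5 0 30" --pt "-2.7 -0.5 98 0 0.5 0 30" --pt "-2.7 -0.5 98 0 0.5 0 30" --pt "-2.7 -0.5 98 0 0.5 0 30"

```text
time: 9.45
tcp_pos: [0.4509, -0.2856, 0.3015]
orientation: [179.3, -75.2, 90.6]
ft_force: [-2.3, -0.8, 0.9]
width: 0.449
grip_force: 0.8
```

drive_tool --pt "0 0 0 0 0 0 30" --pt "0 0 0 0 0 0 30" --pt "0 0 0 0 0 0 30" --pt "0 0 0 0 0 0 30"

```text
time: 9.85
tcp_pos: [0.4509, -0.2852, 0.3015]
orientation: [179.4, -75.2, 90.6]
ft_force: [-1.6, -2.6, 0.9]
width: 0.431
grip_force: 30.0
```

Run:
```python
from h import *
where();print(ctrl.read_state()['orientation'])
arc((-.103,.116),[5,10,15,20,25,30,35,40,45],75)
```

```text
grasp [ 0.451  -0.1238  0.2588] phi 75.2 xtilt 0.0 t 9.85
[179.37978798 -75.16583709  90.59475059]
5 [19.5, 0.2, 12.5, 0.1, -5.2, 0.2, 30.0]
10 [37.3, 0.2, 26.5, 0.1, -10.2, 0.1, 30.0]
15 [53.8, 0.2, 42.1, 0.1, -15.2, 0.1, 30.0]
20 [68.9, 0.3, 59.0, 0.1, -20.2, 0.1, 30.0]
25 [82.5, 0.3, 77.2, 0.1, -25.2, 0.1, 30.0]
30 [94.5, 0.3, 96.6, 0.1, -30.2, 0.1, 30.0]
35 [104.7, 0.3, 116.8, 0.1, -35.2, 0.1, 30.0]
40 [113.1, 0.3, 137.9, 0.1, -40.2, 0.1, 30.0]
45 [119.6, 0.3, 159.7, 0.1, -45.2, 0.1, 30.0]
```

drive_tool --pt "19.5 0 12.5 0 -5 0 30" --pt "37.3 0 26.5 0 -10 0 30" --pt "53.8 0 42.1 0 -15 0 30" --pt "68.9 0 59 0 -20 0 30" --pt "82.5 0 77.2 0 -25 0 30" --pt "94.5 0 96.6 0 -30 0 30" --pt "104.7 0 116.8 0 -35 0 30" --pt "113.1 0 137.9 0 -40 0 30" --pt "119.6 0 159.7 0 -45 0 30" --pt "119.6 0 159.7 0 -45 0 30"

```text
time: 10.85
tcp_pos: [0.4505, -0.0964, 0.377]
orientation: [179.7, -30.1, 90.5]
ft_force: [0.8, 2.1, -1.5]
width: 0.43
grip_force: 30.0
```

Run:
```python
from h import *
where();print(np.round(ctrl.read_state()['q']),ctrl.read_state()['orientation'])
arc((-.103,.116),[5,10,15,20,25,30,35,40,43,45],30.2)
S=grab('side','d6.png')
```

```text
grasp [ 0.4506 -0.0126  0.2325] phi 30.1 xtilt 0.0 t 10.85
[ 15.  22.  -1. 126. -40.  48.  46.] [179.74262702 -30.12902293  90.47813751]
5 [18.7, 0.2, 12.7, 0.0, -4.9, 0.4, 30.0]
10 [36.3, 0.3, 27.1, 0.1, -9.9, 0.4, 30.0]
15 [52.7, 0.4, 42.9, 0.1, -14.9, 0.4, 30.0]
20 [67.6, 0.5, 60.1, 0.1, -19.9, 0.4, 30.0]
25 [81.0, 0.6, 78.5, 0.1, -24.9, 0.4, 30.0]
30 [92.7, 0.7, 98.0, 0.1, -29.9, 0.4, 30.0]
35 [102.7, 0.8, 118.5, 0.1, -34.9, 0.4, 30.0]
40 [110.8, 0.8, 139.7, 0.2, -39.9, 0.4, 30.0]
43 [114.8, 0.8, 152.8, 0.2, -42.9, 0.4, 30.0]
45 [117.1, 0.8, 161.6, 0.2, -44.9, 0.4, 30.0]
```

drive_tool --pt "18.7 0 12.7 0 -5 0 30" --pt "36.3 0 27.1 0 -10 0 30" --pt "52.7 0 42.9 0 -15 0 30" --pt "67.6 0 60.1 0 -20 0 30" --pt "81 0 78.5 0 -25 0 30" --pt "92.7 0 98 0 -30 0 30" --pt "102.7 0 118.5 0 -35 0 30" --pt "110.8 0 139.7 0 -40 0 30" --pt "115.5 0 156 0 -43.5 0 30" --pt "116 0 157.3 0 -44 0 30"

```text
time: 11.9
tcp_pos: [0.4516, 0.0803, 0.2976]
orientation: [180.0, 14.1, 90.1]
ft_force: [-1.1, 3.8, 3.6]
width: 0.427
grip_force: 33.3
```

Run:
```python
from h import *
where();print(np.round(ctrl.read_state()['q']),ctrl.read_state()['orientation'])
```

```text
grasp [0.4518 0.0397 0.1356] phi -14.1 xtilt 0.0 t 11.9
[-42.  31.  29. 132.  -2.  25. -13.] [179.9785733   14.07572989  90.09262709]
```

drive_tool --pt "0 0 0 0 0 0 60" --pt "0 0 0 0 0 0 93" --pt "0 0 0 0 0 0 93" --pt "0 0 0 0 0 0 93" --pt "0 0 0 0 0 0 93" --pt "0 0 0 0 0 0 93" --pt "0 0 -25 0 0 0 93" --pt "0 0 -65 0 0 0 93" --pt "0 0 -110 0 0 0 93" --pt "0 0 -130 0 0 0 93"

```text
time: 12.9
tcp_pos: [0.451, 0.1107, 0.4278]
orientation: [179.7, 13.7, 89.9]
ft_force: [0.4, 0.1, -1.3]
width: 0.998
grip_force: 0.0
```

Run:
```python
from h import *
where();print(row([.46,.17,.29],0))
```

```text
grasp [0.4519 0.0711 0.2656] phi -13.7 xtilt 0.3 t 12.9
[50.8, 9.2, -42.4, 0.3, 13.7, -0.0, 93.0]
```

drive_tool --pt "51 9 -42 0 13.7 0 93" --pt "51 9 -42 0 13.7 0 93" --pt "51 9 -42 0 13.7 0 93"

```text
time: 13.2
tcp_pos: [0.4599, 0.171, 0.4549]
orientation: [179.7, -0.1, 90.1]
ft_force: [-0.4, -0.4, -0.3]
width: 1.004
grip_force: 0.0
```

Run:
```python
from h import *
where();d=grab('wrist','w7.png');S=grab('scene','s7.png')
edge(S,'s7c.png',150,300,150,280,2.56)
cv2.imwrite('pics/w7s7.png',cv2.resize(np.hstack([cv2.imread('pics/w7.png')[:300],cv2.imread('pics/s7c.png')[:300]]),None,fx=.88,fy=.88)) 
cv2.imwrite('pics/w7big.png',cv2.resize(cv2.imread('pics/w7.png')[:290],None,fx=1.56,fy=1.56))
```

```text
grasp [0.4608 0.1714 0.2879] phi 0.1 xtilt 0.3 t 13.2
```

View pics/w7big.png

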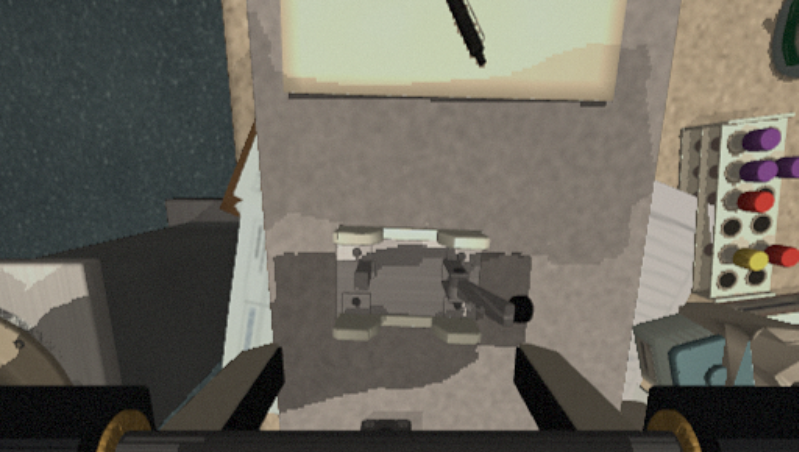

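The cradle is in view. In original pixels the far upright is at about rows 145–158 and columns 214–314, and the near one at rows 202–220 and columns 213–308. The keeper knob is at (333,198). I'll mask the uprights for numbers.

Run:
```python
from h import *
d=np.load('pics/w7.png.npz');im=d['img'].astype(int)
sub=im[140:226,205:325];g=sub.min(2)
sat=sub.max(2)-sub.min(2); gr=sub[...,1]-sub[...,0]
m=(gr>2)&(g>85)
for r in range(0,86,1):
    print(140+r,''.join('#' if x else '.' for x in m[r]))
```

```text
140 ........................................................................................................................
141 ........................................................................................................................
142 ........................................................................................................................
143 ........................................................................................................................
144 ........................................................................................................................
145 ........................................................................................................................
146 .........................................#########......................................................................
147 .........................................############.#.#......#..#########.............................................
148 .........................................##################################.....................
[... 8949 characters left out ...]
...........................................................................
221 ........................................................................................................................
222 ........................................................................................................................
223 ........................................................................................................................
224 ........................................................................................................................
225 ........................................................................................................................
```

Run:
```python
from h import *
d=np.load('pics/w7.png.npz');im=d['img'].astype(int)
sub=im[140:226,205:325];gr=(sub[...,1]-sub[...,0])>0
m=cv2.medianBlur((gr&(sub.min(2)>55)).astype(np.uint8),3)
for r in list(range(3,22))+list(range(58,82)): print(140+r,''.join('#' if x else '.' for x in m[r]))
def P(u,v,z): return onz(d,u,v,z)[:2].round(4)
print(P(245.5,150,.123),P(280.3,150,.123),P(291,156,.155),P(310.5,156,.155))
```

```text
143 ........................................................................................................................
144 ........................................................................................................................
145 ........................................................................................................................
146 .........................................##########.....................................................................
147 ........................................#################..###############..............................................
148 ........................................###################################.............................................
149 ........................................###################################.............................................
150 ........................................###################################.............................................
151 ............##..........................###################################.....................
[... 3638 characters left out ...]
...........
217 ........................................................................................................................
218 ........................................................................................................................
219 ........................................................................................................................
220 ........................................................................................................................
221 ........................................................................................................................
[0.4514 0.2031] [0.4892 0.203 ] [0.4969 0.2013] [0.5161 0.2012]
```

Run:
```python
from h import *
d=np.load('pics/w7.png.npz');im=d['img'].astype(int)
for r in (204,205,206,207,208,210,212,214): print(r,' '.join(str(x) for x in im[r,208:316,1]//4))
for c in (225,262,295): print(c,[int(x) for x in im[196:222,c,1]])
for c in (225,): print(c,[int(x) for x in im[144:162,c,1]])
for r in(152,156): print(r,[int(x) for x in im[r,208:250,1]//4])
```

```text
204 20 22 21 21 21 21 19 18 18 18 18 19 18 19 18 18 18 18 18 19 18 18 18 18 18 18 18 18 19 18 19 19 19 17 19 20 25 28 28 29 37 37 37 36 37 36 37 36 37 38 37 38 37 37 38 38 37 37 37 38 37 36 36 37 36 36 36 35 32 20 20 18 18 18 18 19 19 19 18 18 18 18 20 19 19 18 18 15 17 18 17 17 18 19 18 18 19 13 17 18 19 18 21 20 21 18 17 14
205 20 21 22 21 22 21 20 20 18 18 18 18 19 18 18 18 17 18 19 18 18 19 19 19 18 18 17 18 19 18 18 18 19 19 18 18 24 29 31 32 37 36 36 36 36 37 36 37 37 36 36 37 37 36 37 36 35 36 36 36 36 37 36 36 36 37 36 36 30 19 18 18 20 18 18 19 20 18 19 18 18 19 19 19 18 18 19 17 19 19 19 19 18 19 18 19 19 18 20 22 21 21 20 20 21 20 20 18
206 21 21 22 21 22 20 21 19 19 18 18 18 18 20 19 18 17 19 19 18 19 18 17 18 18 18 19 18 18 19 19 18 17 20 18 20 23 29 36 37 36 36 36 36 37 36 35 35 36 36 35 35 36 36 35 36 36 36 36 36 36 36 36 36 36 36 36 35 31 19 18 18 19 19 18 18 17 18 18 19 17 19 19 18 18 18 18 18 19 18 18 19 19 19 19 18 19 21 22 22 21 21 22 20 21 19 20 20
207 21 22 21 21 22 21 20 18 19 19 19 18 18 19 18 19 19 18 18 19 19 18 19 18 18 19 19 18 19 19 19 19 19 20 20 21 26 3
[... 1614 characters left out ...]
 135, 118, 88, 85, 85, 87]
262 [106, 107, 105, 114, 107, 98, 88, 124, 153, 148, 143, 145, 141, 107, 79, 84, 86, 85, 86, 88, 86, 87, 84, 88, 88, 87]
295 [60, 68, 90, 82, 79, 81, 77, 67, 62, 70, 74, 76, 75, 76, 78, 77, 74, 88, 124, 144, 139, 143, 140, 138, 118, 77]
225 [112, 83, 77, 78, 86, 134, 185, 196, 194, 195, 197, 190, 164, 157, 196, 193, 188, 184]
152 [35, 34, 35, 34, 34, 39, 44, 44, 30, 51, 50, 50, 49, 49, 48, 49, 48, 48, 47, 48, 48, 47, 47, 47, 46, 46, 46, 46, 46, 43, 41, 39, 37, 35, 31, 30, 27, 30, 45, 44, 45, 48]
156 [34, 35, 35, 34, 35, 33, 30, 30, 38, 41, 42, 41, 41, 42, 43, 42, 43, 41, 41, 41, 42, 42, 42, 39, 38, 38, 40, 39, 40, 38, 34, 33, 35, 37, 35, 38, 41, 42, 42, 42, 41, 42]
```

Run:
```python
from h import *
d=np.load('pics/w7.png.npz')
def P(u,v,z): return onz(d,u,v,z)[:2].round(4)
print('near floor',P(244.8,206,.123),P(277,206,.123))
print('near teeth',P(213.5,214,.155),P(235.7,214,.155),P(287,217,.155),P(308.5,217,.155))
print('far floor',P(245.5,150,.123),P(280.3,150,.123)); print('far teeth',P(216.5,152,.155),P(237,152,.155),P(291,156,.155),P(311,156,.155))
b=np.load('pics/w7.png.npz');im=b['img'].astype(int)
print([int(x) for x in im[262:290,248,1]])
for r in (272,276):print(r,[int(x)//4 for x in im[r,225:280,1]])
where();print(row([.451,-.086-.07,.137+.07],45),row([.451,-.05,.32],45))
```

```text
near floor [0.4499 0.139 ] [0.4868 0.1389]
near teeth [0.4185 0.1411] [0.4415 0.1411] [0.4947 0.1375] [0.5171 0.1375]
far floor [0.4514 0.2031] [0.4892 0.203 ]
far teeth [0.424  0.2054] [0.444  0.2053] [0.4969 0.2013] [0.5165 0.2012]
[149, 140, 130, 130, 122, 128, 105, 44, 32, 39, 40, 34, 29, 27, 27, 28, 23, 29, 33, 31, 33, 35, 34, 34, 35, 36, 37, 39]
272 [34, 34, 36, 36, 37, 36, 25, 8, 12, 15, 15, 13, 12, 14, 14, 9, 10, 9, 10, 9, 9, 7, 8, 10, 10, 9, 9, 10, 12, 8, 11, 14, 15, 12, 12, 14, 11, 9, 15, 31, 31, 31, 30, 31, 31, 33, 35, 35, 35, 35, 35, 35, 34, 35, 35]
276 [10, 8, 9, 9, 11, 9, 5, 6, 6, 7, 7, 8, 6, 7, 4, 6, 8, 6, 7, 7, 6, 4, 8, 6, 6, 5, 7, 7, 7, 6, 7, 6, 4, 8, 6, 7, 7, 7, 6, 9, 10, 9, 9, 9, 9, 9, 9, 10, 10, 10, 11, 9, 10, 9, 10]
grasp [0.4597 0.1682 0.2863] phi -0.2 xtilt 0.1 t 13.3
[-442.5, -8.3, 130.1, 0.1, 45.2, 0.0, 93.0] [-337.0, -8.1, 16.6, 0.1, 45.2, 0.0, 93.0]
```

drive_tool --pt "-337 -8 16 0 45 0 93" --pt "-337 -8 16 0 45 0 93" --pt "-337 -8 16 0 45 0 93" --pt "-337 -8 16 0 45 0 93" --pt "-337 -8 16 0 45 0 93" --pt "-337 -8 16 0 45 0 93" --pt "-442 -8 130 0 45 0 93" --pt "-442 -8 130 0 45 0 93" --pt "-442 -8 130 0 45 0 93" --pt "-442 -8 130 0 45 0 93"

```text
time: 14.3
tcp_pos: [0.4505, -0.2663, 0.3277]
orientation: [-179.9, -44.9, 89.9]
ft_force: [-0.3, 0.7, 0.9]
width: 0.999
grip_force: 0.0
```

Run:
```python
from h import *
where();print(row([.4515,-.086,.137],45))
S=grab('scene','s8.png');d=grab('wrist','w8.png')
edge(S,'s8c.png',200,330,140,250,3);
cv2.imwrite('pics/w8s8.png',cv2.resize(np.hstack([cv2.imread('pics/w8.png')[:330],cv2.imread('pics/s8c.png')]),None,fx=.88,fy=.88))
```

```text
grasp [ 0.4503 -0.1485  0.2093] phi 44.9 xtilt -0.1 t 14.3
[-7.1, 1.1, 95.3, -0.1, 0.1, -0.1, 93.0]
```

View pics/w8s8.png

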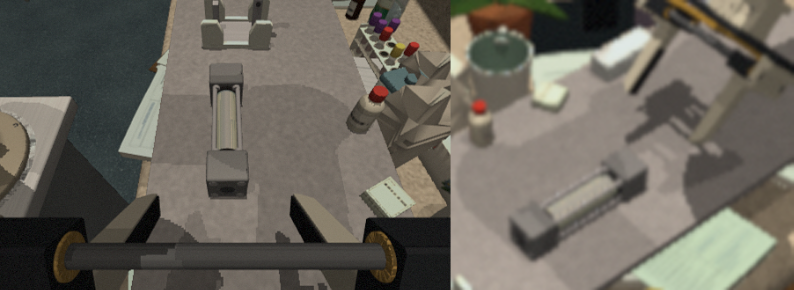

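The column lies in line with the cradle. In the wrist view (full-frame pixels) block b's front top edge is near row 205, columns 235–282, and end a is near row 74.

Run:
```python
from h import *
d=np.load('pics/w8.png.npz');im=d['img'].astype(int)
print([int(x) for x in im[195:230,258,1]]);print([int(x) for x in im[66:84,258,1]])
for u,v,z in[(235,205,.155),(282,205,.155),(239,74,.155),(277,74,.155),(236,225,.115),(281,225,.115)]:print(onz(d,u,v,z).round(4))
```

```text
[116, 118, 119, 117, 119, 120, 118, 114, 108, 95, 71, 42, 45, 42, 38, 33, 39, 24, 20, 18, 15, 23, 25, 21, 29, 37, 38, 43, 65, 77, 72, 98, 127, 126, 122]
[131, 126, 125, 131, 139, 123, 105, 106, 108, 108, 106, 110, 112, 108, 106, 107, 107, 107]
[ 0.4342 -0.1056  0.155 ]
[ 0.4718 -0.106   0.155 ]
[0.4345 0.0492 0.155 ]
[0.4748 0.0486 0.155 ]
[ 0.4325 -0.1064  0.115 ]
[ 0.4739 -0.1069  0.115 ]
```

drive_tool --pt "-7 1 40 0 0 0 93" --pt "-7 1 75 0 0 0 93" --pt "-7 1 90 0 0 0 93" --pt "-7 1 95 0 0 0 93"

```text
time: 14.8
tcp_pos: [0.4527, -0.2009, 0.2568]
orientation: [-180.0, -45.0, 90.1]
ft_force: [0.5, -0.6, 0.1]
width: 0.999
grip_force: 0.0
```

Run:
```python
from h import *
where()
```

```text
grasp [ 0.4525 -0.0829  0.1386] phi 45.0 xtilt -0.1 t 14.8
```

drive_tool --pt "-4 0.5 -2 0 0 0 93" --pt "-4 0.5 -2 0 0 0 30" --pt "-4 0.5 -2 0 0 0 30" --pt "-4 0.5 -2 0 0 0 30" --pt "-4 0.5 -2 0 0 0 30" --pt "-4 0.5 -2 0 0 0 30" --pt "-4 0.5 -2 0 0 0 30" --pt "-4 0.5 -2 0 0 0 30" --pt "-4 0.5 -2 0 0 0 30" --pt "-4 0.5 -2 0 0 0 30"

```text
time: 15.8
tcp_pos: [0.4534, -0.2064, 0.2561]
orientation: [179.8, -44.9, 90.2]
ft_force: [-2.0, -2.3, 1.6]
width: 0.432
grip_force: 30.0
```

Run:
```python
from h import *
where()
arc((.0545,.115),[5,10,15,20,25,30,35,40,45],45)
```

```text
grasp [ 0.4537 -0.0886  0.1378] phi 44.9 xtilt 0.1 t 15.8
5 [24.8, 0.3, -6.4, 0.1, -4.9, 0.1, 30.0]
10 [50.3, 0.3, -10.5, 0.1, -9.9, 0.1, 30.0]
15 [76.1, 0.4, -12.5, 0.1, -14.9, 0.1, 30.0]
20 [102.0, 0.4, -12.1, 0.1, -19.9, 0.1, 30.0]
25 [127.8, 0.5, -9.5, 0.1, -24.9, 0.1, 30.0]
30 [153.2, 0.5, -4.7, 0.1, -29.9, 0.1, 30.0]
35 [178.1, 0.6, 2.3, 0.1, -34.9, 0.1, 30.0]
40 [202.4, 0.6, 11.5, 0.1, -39.9, 0.1, 30.0]
45 [225.7, 0.6, 22.7, 0.1, -44.9, 0.1, 30.0]
```

drive_tool --pt "24.8 0 -6.5 0 -5 0 30" --pt "50.3 0 -10.7 0 -10 0 30" --pt "76.1 0 -12.7 0 -15 0 30" --pt "102 0 -12.3 0 -20 0 30" --pt "127.8 0 -9.7 0 -25 0 30" --pt "153.2 0 -4.9 0 -30 0 30" --pt "178.1 0 2.1 0 -35 0 30" --pt "202.4 0 11.3 0 -40 0 30" --pt "225.7 0 22.5 0 -45 0 30" --pt "225.7 0 22.5 0 -45 0 30"

```text
time: 16.8
tcp_pos: [0.4539, -0.0254, 0.3998]
orientation: [179.8, 0.2, 90.6]
ft_force: [0.2, 2.0, -1.5]
width: 0.427
grip_force: 30.0
```

Run:
```python
from h import *
where();print(np.round(ctrl.read_state()['q']))
arc((.0545,.1155),[5,10,15,20,25,30,35,40,45],0)
```

```text
grasp [ 0.4546 -0.0259  0.2328] phi -0.2 xtilt 0.2 t 16.8
[-38.  21.  46. 128. -24.  39.  25.]
5 [24.5, 0.9, -6.0, 0.2, -4.8, 0.6, 30.0]
10 [50.0, 1.2, -9.8, 0.3, -9.8, 0.6, 30.0]
15 [75.7, 1.5, -11.4, 0.3, -14.8, 0.5, 30.0]
20 [101.5, 1.7, -10.7, 0.3, -19.8, 0.5, 30.0]
25 [127.1, 2.0, -7.8, 0.3, -24.8, 0.5, 30.0]
30 [152.4, 2.2, -2.6, 0.4, -29.8, 0.5, 30.0]
35 [177.1, 2.4, 4.7, 0.4, -34.8, 0.5, 30.0]
40 [201.1, 2.6, 14.2, 0.4, -39.8, 0.5, 30.0]
45 [224.1, 2.8, 25.7, 0.4, -44.8, 0.5, 30.0]
```

drive_tool --pt "24.5 0.5 -6 0 -5 0 30" --pt "50 1 -9.8 0 -10 0 30" --pt "75.7 1.2 -11.4 0 -15 0 30" --pt "101.5 1.5 -10.7 0 -20 0 30" --pt "127.1 1.7 -7.8 0 -25 0 30" --pt "152.4 2 -2.6 0 -30 0 30" --pt "177.1 2.2 4.7 0 -35 0 30" --pt "201.1 2.4 14.2 0 -40 0 30" --pt "224 2.6 25.3 0 -45 0 30" --pt "224 2.6 25.3 0 -45 0 30"

```text
time: 17.8
tcp_pos: [0.4568, 0.1944, 0.3735]
orientation: [-179.8, 45.7, 90.2]
ft_force: [-5.9, 7.2, 28.4]
width: 0.429
grip_force: 30.0
```

Run:
```python
from h import *
where();print(np.round(ctrl.read_state()['q']))
print(row([.460,.0715,.2605],-45,90,30),row([.466,.0715,.2605],-45,88,30),row([.466,.0715,.2585],-45,88,30))
S=grab('side','d9.png');grab('scene','s9.png')
```

```text
grasp [0.4566 0.0748 0.2569] phi -45.7 xtilt -0.1 t 17.8
[-79.  48.  69. 121.  -0.  51. -13.]
[-7.0, 3.2, -0.1, -0.1, 0.7, 0.1, 30.0] [-7.0, 13.3, -0.1, 1.4, 0.7, 1.6, 30.0] [-5.6, 13.3, 1.3, 1.4, 0.7, 1.6, 30.0]
```

drive_tool --pt "-3 0 -1 0 0.3 0 30" --pt "-5 3 -1 0.4 0.5 0.4 30" --pt "-6 7 -0.5 0.8 0.6 0.9 30" --pt "-7 11 0 1.2 0.7 1.3 30" --pt "-7 13.3 0 1.4 0.7 1.6 30" --pt "-7 13.3 0 1.4 0.7 1.6 30" --pt "-6 13.3 0.8 1.4 0.7 1.6 30" --pt "-6 13.3 0.8 1.4 0.7 1.6 30"

```text
time: 18.7
tcp_pos: [0.4691, 0.1886, 0.3771]
orientation: [179.6, 44.4, 87.6]
ft_force: [-0.4, -0.7, -4.4]
width: 0.427
grip_force: 29.9
```

Run:
```python
from h import *
where();print(np.round(ctrl.read_state()['q']),ctrl.read_state()['ft_force'])
S=grab('side','d10.png');D=grab('scene','s10.png')
im=S['img'].astype(int)
edge(S,'d10c.png',200,310,150,270,3.6);edge(D,'s10c.png',190,300,150,270,3.6)
cv2.imwrite('pics/d10s10.png',np.hstack([cv2.imread('pics/d10c.png'),cv2.imread('pics/s10c.png')]))
# expected pixel of column base corners, if standing at (.466,.0715)
for P in[(.446,.0915,.115),(.486,.0915,.115),(.446,.0915,.149),(.486,.0915,.149)]:print(proj(S,P).round(1),proj(D,P).round(1))
```

```text
grasp [0.4654 0.0718 0.2579] phi -44.4 xtilt -1.3 t 18.7
[-77.  48.  69. 120.  -1.  52. -13.] [-0.35988065 -0.74274254 -4.38492151]
[260.4 234.9] [216.7 242.4]
[243.  233.2] [208.2 233.6]
[260.5 221.1] [216.1 234.5]
[242.8 219.5] [207.4 225.6]
```

View pics/d10s10.png

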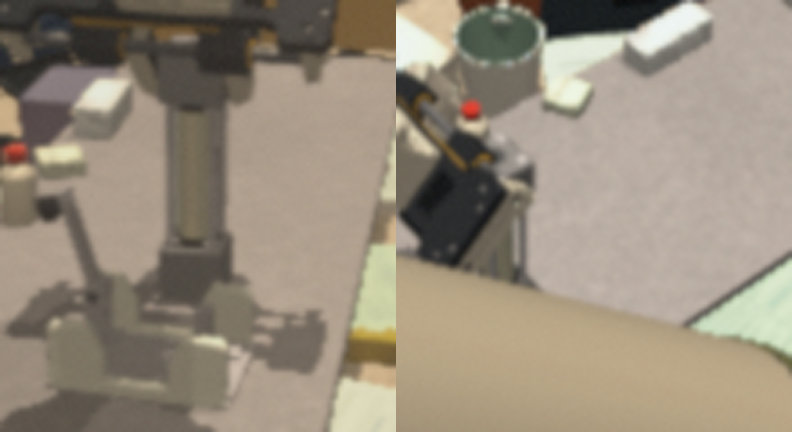

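The side crop shows the column upright behind the near upright. Block a covers crop columns 160–228 and the far upright covers 48–230. I'll check sideways alignment against the cradle in the same view.

Run:
```python
from h import *
S=np.load('pics/d10.png.npz');im=S['img'].astype(int)
for z in(.125,.15):print('far',z,[proj(S,(.4705+s*.05,.2055,z)).round(1).tolist() for s in(1,-1)],'near',[proj(S,(.4685+s*.05,.141,z)).round(1).tolist() for s in(1,-1)])
for r in(218,221,224,250,254,190,165,170):print(r,[int(x) for x in im[r,208:272,:].sum(1)//12])
for z in(.24,.26,.27):print(z,[proj(S,(.466+s*.02,.0915,z)).round(1).tolist() for s in(1,-1)])
```

```text
far 0.125 [[212.2, 252.8], [261.9, 258.4]] near [[222.6, 237.9], [268.7, 242.7]]
far 0.15 [[211.7, 241.5], [261.9, 246.9]] near [[222.3, 227.4], [268.9, 231.9]]
218 [39, 39, 39, 39, 39, 39, 39, 39, 39, 39, 39, 36, 31, 25, 22, 22, 24, 31, 37, 39, 39, 39, 39, 39, 39, 39, 39, 39, 39, 39, 39, 39, 39, 39, 39, 37, 34, 29, 26, 26, 25, 24, 22, 19, 18, 18, 18, 19, 22, 26, 25, 24, 23, 22, 20, 21, 28, 37, 39, 39, 39, 39, 39, 40]
221 [40, 40, 39, 39, 39, 39, 39, 39, 39, 39, 39, 39, 37, 31, 25, 22, 22, 24, 31, 37, 39, 39, 39, 39, 39, 39, 40, 40, 39, 39, 39, 39, 40, 40, 39, 35, 25, 19, 19, 19, 18, 19, 18, 19, 19, 19, 19, 19, 19, 19, 19, 19, 19, 19, 18, 20, 28, 37, 39, 40, 39, 39, 39, 39]
224 [39, 39, 39, 40, 40, 39, 39, 39, 39, 40, 40, 39, 39, 37, 31, 25, 22, 22, 24, 29, 35, 37, 39, 39, 39, 39, 39, 39, 39, 39, 39, 38, 38, 37, 34, 28, 21, 19, 18, 18, 18, 18, 18, 18, 18, 18, 18, 18, 18, 18, 18, 18, 18, 18, 18, 20, 28, 37, 40, 40, 40, 40, 40, 40]
250 [35, 35, 35, 34, 33, 31, 29, 29, 28, 28, 28, 28, 28, 28, 28, 28, 28, 28, 28, 27, 27, 24, 23, 23, 23, 23, 24, 24, 23, 23, 24, 24, 24, 23, 24, 24, 24, 24,
[... 559 characters left out ...]
25, 24, 23, 23, 23, 23, 23, 28, 34, 37, 38, 38, 39, 38, 38, 38, 38]
165 [19, 14, 10, 10, 10, 10, 9, 9, 10, 9, 10, 14, 16, 12, 10, 10, 10, 10, 10, 10, 10, 10, 10, 10, 10, 13, 16, 19, 20, 21, 20, 20, 18, 14, 12, 13, 16, 17, 16, 16, 16, 15, 15, 15, 15, 14, 13, 12, 11, 12, 10, 11, 11, 12, 11, 11, 12, 11, 12, 12, 15, 18, 19, 19]
170 [11, 12, 13, 18, 24, 30, 32, 32, 32, 32, 32, 32, 31, 32, 31, 32, 32, 32, 32, 32, 32, 32, 32, 32, 35, 38, 38, 36, 33, 26, 23, 22, 22, 22, 20, 17, 18, 18, 19, 19, 19, 19, 19, 19, 19, 19, 18, 17, 16, 15, 15, 14, 14, 14, 14, 15, 14, 14, 14, 14, 15, 20, 29, 37]
0.24 [[242.3, 180.7], [260.7, 181.9]]
0.26 [[242.2, 171.7], [260.7, 172.9]]
0.27 [[242.1, 167.2], [260.8, 168.3]]
```

drive_tool --pt "0.7 0 0.7 0 0 0 30" --pt "0.7 0 0.7 0 0 0 60" --pt "0.7 0 0.7 0 0 0 93" --pt "0.7 0 0.7 0 0 0 93" --pt "0.7 0 0.7 0 0 0 93" --pt "0.7 0 0.7 0 0 0 93" --pt "0.7 0 0.7 0 0 0 93" --pt "-21 0 -21 0 0 0 93" --pt "-55 0 -55 0 0 0 93"

```text
time: 19.7
tcp_pos: [0.4684, 0.1884, 0.4543]
orientation: [179.8, 44.6, 87.8]
ft_force: [1.0, 1.3, 0.3]
width: 0.996
grip_force: 0.0
```

Run:
```python
from h import *
where();print(np.round(ctrl.read_state()['q']))
print(row([.46,.06,.40],0,88),row([.46,.01,.36],37,88),row([.462,-.026,.286],75,88))
```

```text
grasp [0.4643 0.0711 0.3355] phi -44.6 xtilt -1.4 t 19.7
[-80.  41.  72. 116.   6.  60. -16.]
[-170.7, -3.4, 10.2, 0.1, 44.6, -0.2, 93.0] [-226.0, -1.5, 168.4, 0.1, 81.6, -0.1, 93.0] [-179.5, 1.6, 353.1, 0.2, 119.6, -0.1, 93.0]
```

drive_tool --pt "-171 -3 10 0 44.6 0 93" --pt "-171 -3 10 0 44.6 0 93" --pt "-171 -3 10 0 44.6 0 93" --pt "-171 -3 10 0 44.6 0 93" --pt "-171 -3 10 0 44.6 0 93" --pt "-171 -3 10 0 44.6 0 93" --pt "-226 -1 168 0 81.6 0 93" --pt "-226 -1 168 0 81.6 0 93" --pt "-226 -1 168 0 81.6 0 93" --pt "-226 -1 168 0 81.6 0 93"

```text
time: 20.7
tcp_pos: [0.458, -0.0675, 0.5028]
orientation: [-179.1, -24.5, 88.0]
ft_force: [0.6, -0.2, 0.2]
width: 0.994
grip_force: 0.0
```

Run:
```python
from h import *
where();print(np.round(ctrl.read_state()['q']))
print(row([.462,-.026,.286],75,88))
```

```text
grasp [0.4578 0.0018 0.3508] phi 24.5 xtilt -0.1 t 20.7
[-34.  16.  56. 119. -39.  68.  41.]
[-180.9, 4.3, 108.3, -0.8, 50.5, -0.4, 93.0]
```

drive_tool --pt "-181 4 108 -0.8 50.5 -0.4 93" --pt "-181 4 108 -0.8 50.5 -0.4 93" --pt "-181 4 108 -0.8 50.5 -0.4 93" --pt "-181 4 108 -0.8 50.5 -0.4 93" --pt "-181 4 108 -0.8 50.5 -0.4 93" --pt "-181 4 108 -0.8 50.5 -0.4 93" --pt "-181 4 108 -0.8 50.5 -0.4 93" --pt "-181 4 108 -0.8 50.5 -0.4 93"

```text
time: 21.5
tcp_pos: [0.4554, -0.1886, 0.329]
orientation: [-179.3, -75.1, 87.2]
ft_force: [-0.7, -0.1, -0.8]
width: 1.0
grip_force: 0.0
```

Run:
```python
from h import *
where();print(np.round(ctrl.read_state()['q']),ctrl.read_state()['orientation'])
print(row([.4655,.071,.258],75,88))
d=grab('wrist','w11.png')
# standing column top corners expected
c=R.from_euler('z',-2,degrees=True)
for s in[(-.02,-.02),(.02,-.02),(-.02,.02),(.02,.02)]:print(proj(d,np.array([.4655,.0715,.275])+c.apply([*s,0])).round(1))
im=d['img'].astype(int)
for r in(185,195,205):print(r,[int(x) for x in im[r,215:300,1]//4])
for q in(250,262):print(q,[int(x) for x in im[140:240,q,1]//4])
```

```text
grasp [ 0.4613 -0.0273  0.2862] phi 75.1 xtilt 2.0 t 21.5
[ 23.  40.  12. 121. -60.  92.  77.] [-179.32995948  -75.13898092   87.229415  ]
[-1.6, 0.9, 102.4, 0.1, -0.1, -0.2, 93.0]
[230.4 191.4]
[278.9 191.1]
[233.4 169.8]
[275.7 169.6]
185 [51, 53, 53, 55, 54, 55, 55, 54, 54, 54, 54, 54, 54, 54, 54, 54, 55, 53, 23, 27, 32, 35, 39, 40, 39, 39, 39, 41, 37, 33, 30, 31, 30, 30, 29, 30, 30, 31, 31, 31, 30, 30, 31, 30, 30, 31, 31, 30, 30, 30, 31, 33, 38, 40, 43, 43, 43, 43, 40, 36, 33, 28, 25, 36, 56, 54, 54, 54, 54, 55, 52, 25, 22, 22, 19, 18, 17, 13, 4, 3, 4, 6, 5, 3, 5]
195 [23, 23, 23, 23, 24, 23, 23, 21, 19, 19, 19, 18, 19, 19, 19, 20, 21, 13, 13, 13, 12, 13, 13, 13, 12, 12, 12, 12, 12, 12, 13, 13, 13, 14, 11, 13, 14, 12, 13, 14, 12, 12, 12, 13, 12, 13, 13, 14, 13, 12, 12, 13, 13, 12, 13, 13, 13, 13, 13, 13, 12, 12, 12, 12, 16, 20, 22, 23, 22, 22, 19, 18, 18, 18, 23, 22, 21, 21, 22, 21, 21, 21, 21, 21, 20]
205 [34, 35, 35, 36, 36, 35, 35, 35, 34, 34, 35, 36, 35, 34, 34, 34, 35, 26, 11, 13, 12, 13, 13, 13, 13, 13, 11, 14, 13, 12, 12, 13, 13, 13, 12, 12, 14, 13, 12, 13, 12, 13, 12, 12,
[... 269 characters left out ...]
 15, 3, 4, 4, 10, 27, 33, 30, 31, 30, 30, 25, 18, 19, 19, 18, 18, 17, 23, 31, 30, 30, 30, 31, 30, 29, 28, 22, 16, 13, 13, 13, 13, 14, 12, 13, 13, 14, 12, 13, 12, 12, 13, 12, 13, 13, 13, 13, 13, 14, 12, 13, 13, 12, 12, 13, 13, 11, 5, 15, 22, 22, 21, 20, 20, 21, 21, 21, 20, 21, 21, 22, 21, 21, 21]
262 [40, 39, 34, 23, 21, 22, 21, 21, 22, 21, 22, 21, 21, 21, 21, 21, 21, 20, 22, 20, 34, 48, 53, 55, 54, 54, 54, 54, 54, 54, 48, 33, 29, 30, 30, 31, 30, 24, 19, 19, 18, 21, 28, 31, 30, 30, 30, 30, 30, 30, 29, 27, 21, 15, 13, 14, 13, 13, 13, 13, 12, 14, 12, 13, 12, 14, 12, 13, 12, 13, 13, 13, 13, 14, 12, 12, 13, 12, 12, 13, 12, 13, 11, 9, 16, 20, 21, 21, 21, 21, 20, 20, 21, 21, 20, 21, 21, 20, 21, 20]
```

drive_tool --pt "-1 0.5 30 0 0 0 93" --pt "-1.5 1 60 0 0 0 93" --pt "-1.5 1 90 0 0 0 93" --pt "-1.5 1 102 0 0 0 93" --pt "-1.5 1 102 0 0 0 93"

```text
time: 22.05
tcp_pos: [0.4603, -0.0862, 0.3028]
orientation: [179.7, -75.0, 88.5]
ft_force: [-0.7, -0.8, -0.5]
width: 0.999
grip_force: 0.0
```

Run:
```python
from h import *
where();print(np.round(ctrl.read_state()['q'],1),ctrl.read_state()['orientation'])
print(row([.4655,.071,.258],75,88))
```

```text
grasp [0.4653 0.0751 0.2595] phi 75.0 xtilt 1.7 t 22.05
[ 46.7  45.5 -38.4 126.1 -59.4  56.5  63.7] [179.69521531 -74.97963772  88.54492643]
[-2.5, -0.3, -3.5, -0.2, 0.0, 0.1, 93.0]
```

drive_tool --pt "-1.5 0 -2 0 0 0 60" --pt "-1.5 0 -2 0 0 0 30" --pt "-1.5 0 -2 0 0 0 30" --pt "-1.5 0 -2 0 0 0 30" --pt "-1.5 0 -2 0 0 0 30" --pt "-1.5 0 -2 0 0 0 30" --pt "-1.5 0 -2 0 0 0 30" --pt "-1.5 0 -2 0 0 0 30" --pt "-1.5 0 -2 0 0 0 30" --pt "-1.5 0 -2 0 0 0 30"

```text
time: 23.05
tcp_pos: [0.4605, -0.0919, 0.3023]
orientation: [179.6, -74.9, 88.3]
ft_force: [-1.3, -0.6, 0.1]
width: 0.43
grip_force: 29.9
```

```bash
cat >> h.py <<'E'
def lay(pv,g0,angs,phi0,yaw,lift=0):
    """swing block point g0=(along,up) relative to pivot pv (x,y,z) in the vertical plane of yaw"""
    h=R.from_euler('z',yaw-90,degrees=True)
    for a in angs:
        v=R.from_euler('x',-a,degrees=True).apply([0,*g0]);print(a,row(np.array(pv)+h.apply(v)+[0,0,lift],phi0-a,yaw,30))
E
python3 - <<'E'
from h import *
where();print(np.round(ctrl.read_state()['q'],1),ctrl.read_state()['orientation'])
h=R.from_euler('z',-2,degrees=True)
p,r=cur();g=p+r.apply([0,0,L]);d=h.inv().apply(g-np.array([.4692,.1712,.115]));print('grasp in cradle',d.round(4))
pv=g+h.apply([0,.02,0]);pv[2]=.1155
lay(pv,(-.02,g[2]-.1155),[5,10,15,20,25,30,35,40,45],75,88)
E
```

```text
grasp [0.4665 0.0692 0.2588] phi 74.9 xtilt 2.1 t 23.05
[ 46.9  45.4 -37.8 125.9 -59.2  57.   63.8] [179.6060269  -74.91185233  88.27464557]
grasp in cradle [ 0.0009 -0.102   0.1438]
5 [18.7, 0.4, 12.4, 0.1, -4.9, 0.1, 30.0]
10 [36.6, 0.4, 26.5, 0.1, -9.9, 0.1, 30.0]
15 [53.1, 0.3, 42.0, 0.1, -14.9, 0.1, 30.0]
20 [68.2, 0.3, 58.9, 0.1, -19.9, 0.0, 30.0]
25 [81.8, 0.3, 77.1, 0.1, -24.9, 0.0, 30.0]
30 [93.7, 0.3, 96.4, 0.1, -29.9, 0.0, 30.0]
35 [104.0, 0.2, 116.7, 0.1, -34.9, 0.0, 30.0]
40 [112.4, 0.2, 137.7, 0.1, -39.9, 0.0, 30.0]
45 [118.9, 0.2, 159.5, 0.2, -44.9, 0.0, 30.0]
```

drive_tool --pt "18.7 0 12.4 0 -5 0 30" --pt "36.6 0 26.5 0 -10 0 30" --pt "53.1 0 42 0 -15 0 30" --pt "68.2 0 58.9 0 -20 0 30" --pt "81.8 0 77.1 0 -25 0 30" --pt "93.7 0 96.4 0 -30 0 30" --pt "104 0 116.7 0 -35 0 30" --pt "112.4 0 137.7 0 -40 0 30" --pt "118.9 0 159.5 0 -45 0 30" --pt "118.9 0 159.5 0 -45 0 30"

```text
time: 24.05
tcp_pos: [0.4667, 0.0988, 0.3774]
orientation: [179.7, -29.9, 88.6]
ft_force: [-0.3, 11.0, 12.7]
width: 0.429
grip_force: 30.0
```

Run:
```python
from h import *
where();print(np.round(ctrl.read_state()['q'],1),ctrl.read_state()['orientation'])
h=R.from_euler('z',-2,degrees=True)
p,r=cur();g=p+r.apply([0,0,L]);d=h.inv().apply(g-np.array([.4692,.1712,.115]));print('grasp in cradle',d.round(4))
pv=np.array([.4692,.1712,.1155])+h.apply([d[0]*.5,-.0815,0])
import math
for a in[50,55,60,65,70,75,80,83,86,88,90]:
    v=R.from_euler('x',-a,degrees=True).apply([0,-.02,.1433]);lift=max(0,(a-70)/20*.004)
    print(a,row(pv+h.apply(v)+[0,0,lift],75-a,88,30))
S=grab('side','d12.png')
```

```text
grasp [0.4696 0.1821 0.2327] phi 29.9 xtilt 1.0 t 24.05
[  8.8  22.4 -24.5 126.6 -40.9  30.9  20.2] [179.70353958 -29.93891983  88.58395618]
grasp in cradle [-0.      0.0109  0.1177]
50 [13.4, 0.1, 11.3, 0.0, -4.9, 0.5, 30.0]
55 [31.3, 0.3, 25.4, 0.0, -9.9, 0.5, 30.0]
60 [47.8, 0.4, 40.9, 0.1, -14.9, 0.5, 30.0]
65 [62.9, 0.6, 57.9, 0.1, -19.9, 0.5, 30.0]
70 [76.5, 0.7, 76.1, 0.1, -24.9, 0.5, 30.0]
75 [88.9, 0.8, 94.5, 0.1, -29.9, 0.5, 30.0]
80 [99.6, 0.9, 113.9, 0.2, -34.9, 0.5, 30.0]
83 [105.2, 0.9, 125.9, 0.2, -37.9, 0.5, 30.0]
86 [110.1, 1.0, 138.2, 0.2, -40.9, 0.5, 30.0]
88 [113.0, 1.0, 146.5, 0.2, -42.9, 0.5, 30.0]
90 [115.6, 1.0, 155.0, 0.2, -44.9, 0.5, 30.0]
```

drive_tool --pt "15.6 0.1 12 0 -5 0.1 30" --pt "33.5 0.2 26 0 -10 0.2 30" --pt "50 0.3 41.5 0 -15 0.3 30" --pt "65 0.5 58.5 0 -20 0.4 30" --pt "65 0.5 58.5 0 -20 0.4 30"

```text
time: 24.6
tcp_pos: [0.4702, 0.1853, 0.3575]
orientation: [179.9, -9.9, 88.2]
ft_force: [-0.3, 8.4, 7.1]
width: 0.425
grip_force: 30.0
```

```bash
cat > l2.py <<'E'
from h import *
where();print(np.round(ctrl.read_state()['q'],1),ctrl.read_state()['orientation'])
h=R.from_euler('z',-2,degrees=True)
p,r=cur();g=p+r.apply([0,0,L]);d=h.inv().apply(g-np.array([.4692,.1712,.115]));print('grasp in cradle',d.round(4))
ph=np.degrees(np.arctan2(r.apply([0,0,1])[1],-r.apply([0,0,1])[2]));a=75-ph
v=R.from_euler('x',-a,degrees=True).apply([0,-.02,.1433]);print('a',a,'implied pivot y,z',(d[1:]-v[1:]).round(4))
pv=np.array([.4692,.1712,.115])+h.apply([0,d[1]-v[1],0])
for a in[70,75,78,81,84,86,88,90]:
    v=R.from_euler('x',-a,degrees=True).apply([0,-.02,.1433]);lift=max(.0,(a-75)/15*.004)
    print(a,row(pv+h.apply(v)+[0,0,lift],75-a,88,30))
E
python3 l2.py
```

```text
grasp [0.4713 0.2142 0.193 ] phi 9.9 xtilt 0.4 t 24.6
[-23.1  22.9  -2.9 124.  -15.8  29.3 -14.1] [179.93635985  -9.94888698  88.17776548]
grasp in cradle [0.0006 0.043  0.078 ]
a 65.05803707853005 implied pivot y,z [-0.0785 -0.0006]
70 [18.9, -0.4, 11.8, 0.0, -4.9, 0.2, 30.0]
75 [36.7, -0.4, 25.8, 0.0, -9.9, 0.2, 30.0]
78 [46.9, -0.4, 34.2, 0.1, -12.9, 0.2, 30.0]
81 [56.6, -0.3, 43.1, 0.1, -15.9, 0.2, 30.0]
84 [65.8, -0.3, 52.5, 0.1, -18.9, 0.2, 30.0]
86 [71.7, -0.3, 59.0, 0.1, -20.9, 0.2, 30.0]
88 [77.3, -0.3, 65.7, 0.1, -22.9, 0.2, 30.0]
90 [82.6, -0.3, 72.6, 0.1, -24.9, 0.2, 30.0]
```

drive_tool --pt "18.9 0 11.8 0 -5 0 30" --pt "36.7 0 25.8 0 -10 0 30" --pt "46.9 0 34.2 0 -13 0 30" --pt "56.6 0 43.1 0 -16 0 30" --pt "65.8 0 52.5 0 -19 0 30" --pt "71.7 0 59 0 -21 0 30" --pt "77.3 0 65.7 0 -23 0 30" --pt "82 0 72 0 -24.7 0 30" --pt "82 0 72 0 -24.7 0 30"

```text
time: 25.5
tcp_pos: [0.475, 0.2727, 0.3013]
orientation: [-179.9, 14.8, 87.6]
ft_force: [-5.2, 4.9, 20.8]
width: 0.428
grip_force: 30.0
```

```bash
python3 l2.py | head -4
```

```text
grasp [0.473  0.2302 0.1398] phi -14.8 xtilt -0.7 t 25.5
[-50.4  33.2  16.9 118.4   3.8  38.8 -41. ] [-179.91823711   14.76923617   87.59393906]
grasp in cradle [0.0017 0.0591 0.0248]
a 89.75346444281193 implied pivot y,z [-0.0841  0.0042]
```

drive_tool --pt "0 0 -0.5 0 0 0 60" --pt "0 0 -0.5 0 0 0 93" --pt "0 0 -0.5 0 0 0 93" --pt "0 0 -0.5 0 0 0 93" --pt "0 0 -0.5 0 0 0 93" --pt "0 0 -0.5 0 0 0 93" --pt "0 0 -20 0 0 0 93" --pt "0 0 -60 0 0 0 93" --pt "0 0 -110 0 0 0 93" --pt "0 0 -150 0 0 0 93"

```text
time: 26.5
tcp_pos: [0.4767, 0.3101, 0.4478]
orientation: [180.0, 14.8, 87.5]
ft_force: [0.5, 0.5, 0.1]
width: 1.001
grip_force: 0.0
```

Run:
```python
from h import *
where()
d=grab('wrist','w13.png');s=grab('scene','s13.png');e=grab('side','d13.png')
im=d['img'].astype(int)
h=R.from_euler('z',-2,degrees=True);o=np.array([.4692,.1712,.115])
for n,c in(('a far top corners',[(-.02,-.08,.044),(.02,-.08,.044)]),('b',[(-.02,.08,.044),(.02,.08,.044)]),('bin',[(-.02,.046,.044),(.02,.046,.044)])):print(n,[proj(d,o+h.apply(x)).round(1).tolist() for x in c])
k=[proj(d,o+h.apply((.03-.052*np.cos(t)+.016*np.sin(t),.006,.048+.052*np.sin(t)+.016*np.cos(t)))).round(1).tolist() for t in(2.0,2.15,2.3)];print('knob',k)
m=(im.max(2)<40)
a,b=proj(d,o+h.apply((0,.063,.044))).astype(int)
print('block b centre px',a,b)
for r in(b-8,b,b+8):print(r,[int(x) for x in im[r,max(0,a-45):a+45,1]//4])
print([int(x) for x in im[max(0,b-50):b+50,a,1]//4])
a,b=proj(d,o+h.apply((0,-.063,.044))).astype(int);print('block a centre px',a,b)
for r in(b-6,b,b+6):print(r,[int(x) for x in im[r,a-40:a+40,1]//4])
print([int(x) for x in im[b-40:b+40,a,1]//4])
```

```text
grasp [0.4749 0.2676 0.2863] phi -14.7 xtilt -0.6 t 26.5
a far top corners [[238.9, 285.3], [270.8, 285.0]]
b [[232.2, 170.8], [273.4, 170.4]]
bin [[234.0, 200.4], [272.7, 200.0]]
knob [[322.1, 259.1], [326.7, 254.9], [330.0, 250.2]]
block b centre px 253 185
177 [19, 21, 20, 21, 21, 21, 20, 19, 22, 31, 39, 37, 37, 37, 38, 37, 37, 36, 35, 34, 34, 35, 36, 37, 36, 36, 34, 20, 16, 19, 19, 19, 19, 18, 19, 19, 20, 19, 18, 18, 19, 17, 18, 19, 24, 25, 25, 24, 25, 19, 18, 18, 19, 19, 18, 18, 18, 19, 18, 18, 19, 18, 19, 19, 18, 17, 14, 20, 32, 31, 33, 35, 34, 34, 34, 35, 34, 36, 36, 36, 36, 36, 36, 35, 35, 35, 35, 36, 36, 36]
185 [37, 36, 34, 35, 34, 35, 34, 34, 33, 31, 31, 32, 32, 31, 32, 32, 32, 31, 31, 32, 30, 30, 30, 30, 31, 31, 30, 25, 26, 31, 32, 31, 32, 31, 32, 31, 31, 31, 32, 31, 30, 31, 32, 32, 32, 32, 31, 31, 31, 32, 31, 32, 31, 31, 31, 31, 31, 31, 31, 31, 31, 31, 31, 31, 30, 29, 24, 27, 33, 32, 31, 32, 30, 30, 30, 30, 29, 30, 29, 29, 30, 30, 30, 30, 30, 30, 30, 30, 29, 29]
193 [35, 28, 23, 21, 22, 21, 22, 22, 22, 21, 22, 22, 22, 22, 22, 23, 21, 23, 21, 21, 22, 23, 22, 22, 22, 22, 2
[... 1169 characters left out ...]
4, 25, 25, 25, 25, 24, 25, 25, 25, 25, 25, 25, 25, 24, 24, 21, 20, 31, 31, 30, 30, 29, 30, 30, 30, 30, 31, 30, 30, 31, 30, 30, 31, 32, 31, 31, 30, 29, 30]
281 [10, 8, 7, 8, 7, 8, 8, 6, 7, 9, 8, 8, 7, 8, 8, 9, 9, 9, 9, 8, 8, 9, 9, 8, 7, 8, 8, 8, 7, 9, 9, 7, 9, 9, 7, 8, 8, 8, 8, 9, 8, 8, 8, 6, 8, 6, 8, 6, 7, 9, 8, 8, 7, 7, 7, 9, 10, 8, 7, 8, 10, 8, 8, 8, 9, 10, 8, 8, 8, 9, 9, 7, 8, 8, 9, 8, 7, 9, 7, 7]
[37, 37, 36, 36, 36, 37, 36, 36, 37, 36, 37, 36, 36, 36, 36, 36, 36, 35, 37, 36, 36, 36, 36, 37, 32, 18, 5, 8, 8, 11, 11, 15, 23, 29, 30, 29, 29, 29, 29, 30, 24, 10, 5, 6, 6, 9, 8, 7, 8, 9, 8, 9, 7, 7, 9, 9, 9, 10, 9, 8, 10, 10, 10, 9, 9, 10, 9, 10, 10, 10, 7, 21, 33, 37, 36, 35, 37, 36, 36, 36]
```

Run:
```python
from h import *
d=np.load('pics/w13.png.npz');e=np.load('pics/d13.png.npz')
h=R.from_euler('z',-2,degrees=True);o=np.array([.4692,.1712,.115])
for nm,c in(('wrist',d),('side',e)):
    for n,x in(('b out top',(0,.08,.044)),('b out bot',(0,.08,.004)),('b in top',(0,.046,.044)),('a in top',(0,-.046,.044)),('b top L',(.02,.08,.044)),('b top R',(-.02,.08,.044))):print(nm,n,proj(c,o+h.apply(x)).round(1))
im=e['img'].astype(int)
u=int(round(proj(e,o+h.apply((0,.08,.024)))[0]))
for c in(u-5,u,u+5):print(c,225,[int(x) for x in im[225:285,c].sum(1)//12])
v=int(proj(e,o+h.apply((0,.08,.024)))[1])
for r in(v-6,v,v+6):print(r,u-30,[int(x) for x in im[r,u-30:u+30].sum(1)//12])
im=d['img'].astype(int)
for c in(243,253,263):print(c,155,[int(x) for x in im[155:285,c].sum(1)//12])
```

```text
wrist b out top [252.8 170.6]
wrist b out bot [253.1 154.3]
wrist b in top [253.3 200.2]
wrist a in top [254.5 265.3]
wrist b top L [273.4 170.4]
wrist b top R [232.2 170.8]
side b out top [229.1 251.7]
side b out bot [229.7 270.7]
side b in top [234.6 242.9]
side a in top [247.4 222.6]
side b top L [218.6 250.3]
side b top R [239.7 253.1]
224 225 [26, 26, 26, 30, 36, 29, 22, 19, 20, 22, 23, 24, 25, 29, 40, 44, 40, 35, 33, 33, 34, 34, 34, 32, 26, 22, 20, 20, 20, 20, 19, 19, 18, 18, 18, 18, 18, 18, 18, 19, 20, 20, 20, 19, 20, 20, 20, 21, 22, 24, 25, 24, 24, 24, 25, 25, 25, 26, 27, 27]
229 225 [50, 47, 40, 37, 34, 28, 24, 23, 23, 23, 22, 22, 22, 24, 28, 33, 37, 36, 35, 34, 34, 34, 34, 34, 32, 26, 21, 19, 18, 18, 18, 18, 16, 15, 15, 15, 15, 15, 15, 17, 18, 18, 18, 18, 19, 20, 20, 21, 20, 21, 24, 24, 24, 24, 24, 24, 25, 26, 26, 27]
234 225 [43, 42, 37, 36, 35, 32, 32, 34, 37, 41, 41, 38, 34, 31, 33, 36, 40, 40, 37, 35, 34, 34, 34, 34, 32, 26, 22, 20, 20, 21, 21, 20, 19, 18, 18, 18, 18, 18, 18, 18, 18, 19, 20, 20, 20, 19, 20, 20, 21, 22, 23, 24, 24, 24, 25, 25, 27, 30, 31, 30]
255 199 [38
[... 1579 characters left out ...]
5, 35, 35, 35, 35, 36, 36, 36, 35, 35, 36, 35, 36, 35, 35, 36, 35, 36, 35, 35, 35, 36, 35, 29, 12, 4, 6, 7, 10, 11, 15, 24, 29, 30, 30, 30, 29, 29, 30, 24, 8, 7, 8, 7, 8, 8, 7, 7, 8]
263 155 [23, 27, 13, 10, 11, 12, 11, 11, 10, 10, 11, 10, 10, 10, 10, 10, 9, 10, 12, 16, 18, 17, 18, 17, 25, 32, 31, 31, 31, 31, 31, 31, 31, 31, 31, 31, 30, 31, 31, 31, 30, 30, 30, 30, 29, 31, 29, 31, 35, 35, 34, 35, 34, 35, 35, 35, 35, 35, 34, 34, 35, 34, 34, 34, 34, 34, 33, 34, 34, 33, 32, 29, 29, 30, 28, 29, 29, 30, 30, 29, 29, 28, 28, 28, 28, 30, 31, 31, 32, 31, 31, 31, 31, 32, 31, 31, 31, 31, 31, 30, 29, 23, 18, 8, 12, 18, 17, 27, 40, 35, 17, 15, 23, 28, 29, 29, 30, 29, 29, 30, 25, 8, 6, 7, 6, 7, 9, 7, 7, 8]
```

The measured edges fit a seated, level column: end a is at about −0.081 in the cradle and the sideways offset is 1–2 mm. Next I'll push the keeper shut with closed fingers, turned 90°.

```bash
cat >> h.py <<'E'
H=R.from_euler('z',-2,degrees=True);O=np.array([.4692,.1712,.115])
def tip(x,z,y=.006): return O+H.apply([x,y,z+.019])   # grasp point for fingertip at cradle x,z
E
python3 - <<'E'
from h import *
print(row(tip(.1,.17),0,178,0))
d=np.load('pics/d13.png.npz');im=d['img'].astype(int)
# knob (black) in side and wrist views
for n in('d13','w13'):
    d=np.load(f'pics/{n}.png.npz');
    for t in(2.0,2.3):
        k=O+H.apply((.03-.052*np.cos(t)+.010*np.sin(t),.006,.048+.052*np.sin(t)+.010*np.cos(t)));u,v=proj(d,k).round().astype(int)
        print(n,t,u,v,d['img'][v-1:v+2,u-1:u+2].mean().round())
E
```

```text
[-134.1, 98.1, 11.0, -11.4, 11.5, -89.9, 0.0]
d13 2.0 211 209 71.0
d13 2.3 206 213 137.0
w13 2.0 317 261 34.0
w13 2.3 326 253 138.0
```

drive_tool --pt "-134 98 10 -11.4 11.5 -90 0" --pt "-134 98 10 -11.4 11.5 -90 0" --pt "-134 98 10 -11.4 11.5 -90 0" --pt "-134 98 10 -11.4 11.5 -90 0" --pt "-134 98 10 -11.4 11.5 -90 0" --pt "-134 98 10 -11.4 11.5 -90 0" --pt "-134 98 10 -11.4 11.5 -90 0" --pt "-134 98 10 -11.4 11.5 -90 0" --pt "-134 98 10 -11.4 11.5 -90 0" --pt "-134 98 10 -11.4 11.5 -90 0"

```text
time: 27.65
tcp_pos: [0.5686, 0.1729, 0.4682]
orientation: [-179.0, 0.4, 172.7]
ft_force: [0.1, -0.3, 0.1]
width: 0.19
grip_force: 0.0
```

Run:
```python
from h import *
where();print(np.round(ctrl.read_state()['q']),ctrl.read_state()['orientation'],ctrl.read_state()['width'])
print(row(tip(.1,.17),0,178,0))
# knob: dark blob in side & scene near expected
for n,c in(('side','d14'),('scene','s14')):
    d=grab(n,c+'.png');u,v=proj(d,O+H.apply((.072,.006,.083))).astype(int)
    s=d['img'][v-14:v+15,u-14:u+15].astype(int).max(2);m=(s<50).astype(np.uint8)
    nn,_,st_,ce=cv2.connectedComponentsWithStats(m);print(n,(u,v),[(st_[i][4],(ce[i]+[u-14,v-14]).round(1)) for i in range(1,nn) if st_[i][4]>6])
```

```text
grasp [0.5695 0.17   0.3012] phi -1.0 xtilt 0.3 t 27.65
[-19.  22.  -5. 105.   4.  54.  57.] [-179.04920153    0.44688097  172.68040036] 0.1904549664992132
[-0.7, 0.9, -2.9, -1.0, 0.4, -5.3, 0.0]
side (np.int64(205), np.int64(211)) [(np.int32(9), array([194.9, 197.6]))]
scene (np.int64(167), np.int64(216)) []
```

Run:
```python
from h import *
for x,z in((.1,.12),(.1,.075),(.08,.075),(.05,.075),(.02,.075),(0,.075)):print(x,z,row(tip(x,z),0,178,0))
```

```text
0.1 0.12 [0.1, 2.1, 47.3, -1.0, 0.4, -5.6, 0.0]
0.1 0.075 [0.5, 2.9, 92.3, -1.0, 0.4, -5.6, 0.0]
0.08 0.075 [20.4, 0.9, 92.1, -1.0, 0.4, -5.6, 0.0]
0.05 0.075 [50.2, -2.0, 91.9, -1.0, 0.4, -5.6, 0.0]
0.02 0.075 [80.1, -4.9, 91.7, -1.0, 0.4, -5.6, 0.0]
0 0.075 [100.0, -6.9, 91.6, -1.0, 0.4, -5.6, 0.0]
```

drive_tool --pt "0 2 47 -1 0.4 -5.6 0" --pt "0.5 3 80 -1 0.4 -5.6 0" --pt "0.5 3 92 -1 0.4 -5.6 0" --pt "10 2 92 -1 0.4 -5.6 0" --pt "20 1 92 -1 0.4 -5.6 0" --pt "30 0 92 -1 0.4 -5.6 0" --pt "40 -1 92 -1 0.4 -5.6 0" --pt "50 -2 92 -1 0.4 -5.6 0"

```text
time: 28.55
tcp_pos: [0.5193, 0.1767, 0.3788]
orientation: [179.9, 0.3, 177.9]
ft_force: [0.8, -0.1, 2.3]
width: 0.005
grip_force: 0.9
```

drive_tool --pt "7 0 0 0 0 0 0" --pt "14 0 0 0 0 0 0" --pt "21 0 0 0 0 0 0" --pt "28 0 0 0 0 0 0" --pt "35 0 0 0 0 0 0" --pt "42 0 0 0 0 0 0" --pt "50 0 0 0 0 0 0"

```text
time: 29.25
tcp_pos: [0.4703, 0.1783, 0.3773]
orientation: [179.9, 0.3, 177.9]
ft_force: [13.2, -0.2, -12.4]
width: 0.003
grip_force: 7.4
```

Run:
```python
from h import *
where();p,r=cur();print((H.inv().apply(p+r.apply([0,0,.186])-O)).round(4),ctrl.read_state()['orientation'])
for x,z in((-.002,.11),(-.03,.11),(-.03,.085),(-.03,.064)):print(x,z,row(tip(x,z),0,178,0))
```

```text
grasp [0.4713 0.1785 0.2103] phi 0.1 xtilt 0.3 t 29.25
[0.0019 0.0074 0.0763] [179.91951184   0.32126492 177.9387628 ]
-0.002 0.11 [2.7, -1.1, -33.7, 0.1, 0.3, -0.1, 0.0]
-0.03 0.11 [30.7, -1.1, -33.9, 0.1, 0.3, -0.1, 0.0]
-0.03 0.085 [30.8, -1.2, -8.9, 0.1, 0.3, -0.1, 0.0]
-0.03 0.064 [30.9, -1.2, 12.1, 0.1, 0.3, -0.1, 0.0]
```

drive_tool --pt "-4 -1 0 0 0 0 0" --pt "-4 -1 -10 0 0 0 0" --pt "-4 -1 -15 0 0 0 0" --pt "8 -1 -15 0 0 0 0" --pt "16 -1 -15 0 0 0 0" --pt "24 -1 -15 0 0 0 0" --pt "24 -1 -10 0 0 0 0" --pt "24 -1 -3 0 0 0 0" --pt "24 -1 3 0 0 0 0" --pt "24 -1 8 0 0 0 0"

```text
time: 30.25
tcp_pos: [0.4461, 0.1781, 0.3683]
orientation: [180.0, 0.1, 177.9]
ft_force: [-0.1, -0.1, 0.8]
width: 0.01
grip_force: 0.5
```

Run:
```python
from h import *
where();p,r=cur();print((H.inv().apply(p+r.apply([0,0,.186])-O)).round(4),ctrl.read_state()['ft_force'])
```

```text
grasp [0.4465 0.1782 0.2013] phi 0.0 xtilt 0.1 t 30.25
[-0.0229  0.0062  0.0673] [-0.08619421 -0.05776541  0.80092102]
```

drive_tool --pt "0 0 1.5 0 0 0 0" --pt "0 0 3 0 0 0 0" --pt "0 0 4 0 0 0 0" --pt "0 0 5 0 0 0 0" --pt "0 0 5 0 0 0 0"

```text
time: 30.75
tcp_pos: [0.446, 0.1781, 0.365]
orientation: [180.0, 0.2, 177.9]
ft_force: [-5.1, -1.7, 12.1]
width: -0.001
grip_force: 6.0
```

Run:
```python
from h import *
where();p,r=cur();print((H.inv().apply(p+r.apply([0,0,.186])-O)).round(4),ctrl.read_state()['ft_force'])
```

```text
grasp [0.4466 0.1782 0.198 ] phi 0.0 xtilt 0.2 t 30.75
[-0.0228  0.0063  0.064 ] [-5.10323536 -1.70201402 12.08349733]
```

drive_tool --pt "0 0 2 0 0 0 0" --pt "0 0 2 0 0 0 0" --pt "0 0 -10 0 0 0 0" --pt "0 0 -50 0 0 0 0" --pt "0 0 -90 0 0 0 0" --pt "-90 0 -110 0 0 0 0" --pt "-90 0 -110 0 0 0 0" --pt "-90 0 -110 0 0 0 0" --pt "-90 0 -110 0 0 0 0"

```text
time: 31.65
tcp_pos: [0.5361, 0.1746, 0.4743]
orientation: [180.0, 0.2, 177.9]
ft_force: [-0.3, 0.1, -0.1]
width: 0.006
grip_force: 0.0
```

Run:
```python
from h import *
where()
d=grab('wrist','w15.png');s=grab('scene','s15.png');e=grab('side','d15.png')
for n,c in(('wrist',d),('scene',s),('side',e)):
    m=(c['img'].max(2)<45).astype(np.uint8)
    u,v=proj(c,O+H.apply((-.022,.006,.058))).round().astype(int)
    print(n,'knob shut at',(u,v),[proj(c,O+H.apply((.03-.052*np.cos(t)+.01*np.sin(t),.006,.048+.052*np.sin(t)+.01*np.cos(t)))).round().tolist() for t in(.2,.4)])
    if 12<v<370 and 12<u<500:
        nn,_,S,ce=cv2.connectedComponentsWithStats(m[v-20:v+21,u-20:u+21]);print([(int(S[i][4]),(ce[i]+[u-20,v-20]).round(1).tolist()) for i in range(1,nn) if S[i][4]>8])
    for k in[(-.02,-.08,.044),(.02,-.08,.044),(-.02,.08,.044),(.02,.08,.044)]:print(proj(c,O+H.apply(k)).round(1),end=' ')
    print()
```

```text
grasp [0.5366 0.1747 0.3073] phi 0.0 xtilt 0.2 t 31.65
wrist knob shut at (np.int64(257), np.int64(93)) [[257.0, 95.0], [257.0, 101.0]]
[(37, [252.6, 92.8])]
[168.8  96. ] [172.2 137.4] [332.5  95.1] [329.8 136.6] 
scene knob shut at (np.int64(188), np.int64(245)) [[187.0, 242.0], [185.0, 238.0]]
[(9, [188.0, 246.0])]
[215.6 232.1] [207.3 223. ] [162.1 262.6] [154.3 252.2] 
side knob shut at (np.int64(251), np.int64(228)) [[250.0, 223.0], [247.0, 219.0]]
[]
[260.3 217. ] [242.7 215.2] [239.7 253.1] [218.6 250.3]
```

Run:
```python
from h import *
d=np.load('pics/w15.png.npz');im=d['img'].astype(int).sum(2)//12
print('row112 from 150',im[112,150:220].tolist());print('to 345',im[112,280:345].tolist())
print('col184 from 80',im[80:150,184].tolist());print('col316',im[80:150,316].tolist())
for k in[(0,-.08,.044),(0,-.046,.044),(0,.046,.044),(0,.08,.044),(-.02,-.063,.044),(.02,-.063,.044),(-.02,.063,.044),(.02,.063,.044)]:print(k,proj(d,O+H.apply(k)).round(1))
```

```text
row112 from 150 [20, 19, 20, 22, 20, 20, 20, 20, 21, 20, 20, 20, 21, 20, 21, 20, 21, 19, 16, 17, 18, 19, 18, 20, 19, 18, 19, 19, 19, 19, 19, 18, 19, 18, 19, 19, 19, 20, 19, 18, 19, 20, 20, 20, 19, 19, 19, 19, 20, 19, 17, 13, 8, 3, 1, 3, 1, 7, 22, 35, 33, 34, 34, 34, 35, 34, 34, 34, 34, 34]
to 345 [33, 35, 35, 34, 34, 34, 35, 33, 22, 4, 5, 5, 5, 4, 11, 21, 18, 33, 31, 31, 31, 31, 31, 32, 31, 31, 31, 31, 31, 31, 30, 30, 30, 31, 30, 30, 30, 30, 31, 34, 34, 33, 34, 33, 33, 34, 33, 26, 29, 33, 33, 33, 33, 33, 32, 32, 31, 31, 32, 32, 32, 32, 32, 33, 33]
col184 from 80 [20, 20, 19, 20, 20, 21, 20, 20, 21, 20, 20, 20, 19, 19, 19, 20, 19, 17, 16, 19, 20, 19, 19, 20, 19, 20, 19, 20, 19, 17, 19, 20, 19, 20, 19, 19, 18, 19, 19, 20, 19, 18, 19, 19, 18, 19, 18, 18, 18, 18, 19, 19, 18, 19, 18, 19, 17, 14, 17, 20, 20, 20, 20, 20, 20, 21, 20, 20, 20, 20]
col316 [28, 27, 28, 26, 28, 27, 28, 28, 28, 28, 29, 29, 31, 32, 33, 32, 33, 31, 23, 22, 28, 31, 32, 31, 31, 32, 31, 30, 31, 30, 30, 30, 30, 30, 29, 30, 30, 29, 31, 31, 30, 29, 29, 31, 30, 29, 30, 30, 30, 30, 29, 29, 29, 29, 30, 29, 30, 27, 21, 24, 30, 29, 29, 27, 27, 27, 27, 29, 29, 24]
(0, -0.08, 0.044) [170.6 117.1]
(0, -0.046, 0.044) [204.7 116.9]
(0, 0.046, 0.044) [297.  116.4]
(0, 0.08, 0.044) [331.1 116.3]
(-0.02, -0.063, 0.044) [186.2  95.9]
(0.02, -0.063, 0.044) [189.  137.3]
(-0.02, 0.063, 0.044) [315.1  95.2]
(0.02, 0.063, 0.044) [313.1 136.7]
```

```bash
python3 -c "
from cell import ctrl
print(ctrl.close_job())"
```

```text
the job is handed in; nothing more can be done
None
```

The column was turned over twice and laid in both cradle notches, and the keeper was pushed shut across it. I handed the job in at about 32 s. By my measurements everything is within tolerance (column 1–2 mm off the cradle's line, end a about 83 mm from the cradle's middle), but the hand-in gave no verdict.

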